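# Put the jaw plates away in their matching stands

### The job

Put every jaw plate on the bench away in the storage stand of its own colour: stand it upright on one of its small edges on the stand's base, square and right up against the back post, then turn that stand's latch a quarter turn until it drops into its locked position with the orange tab across the top of the plate. Do not disturb the tape roll, wooden block, brush or bottle.

Things in the scene. Friction and masses are not known exactly. Their poses are not given: they have to be found in the camera images.
- blue_plate_center (a point): centre of the loose blue jaw plate, a flat painted plate 100 long (its own x) x 54 wide (own y) x 22 mm thick (own z), 0.2 to 0.4 kg, the same either face and either end, two dark screw holes through the flat faces. It starts lying flat on the bench. None if there is no such plate this time
- blue_stand: the blue storage stand, fixed, its front roughly to the robot's right. Origin on the bench under the middle of the plate's place; own x points away from its front (a plate is put in from the -x side, moving to +x), own z up. Base slab 80 wide (y), x from -50 to +55, top face 10 mm above the bench; behind the place a narrow back post 36 mm wide (y -18 to 18), front face at x = +12, x up to 44, top at 104 mm; on top of the post sits the latch
- blue_stand_seat (a point): where the centre of a plate is when it stands on one of its small 54 x 22 mm edges on the base of the blue stand, 1 mm off the back post: 60 mm above the bench, stand axes (the plate's 100 mm side along z, its 54 mm side along y, its 22 mm thickness along x)
- blue_latch_grip (a point): middle of the steel grip bar of the blue stand's quarter-turn latch, on its turning axis (28 mm behind the seat), 144 mm above the bench when open, 140 when locked. The bar is 16 wide (own x), 50 long (own y), 40 high (from 22 below to 18 above this point). The orange tab under it, 18 wide, 8 thick, points along own +y, 42 mm from the axis; underside 114 mm above the bench when open (a standing plate's top is at 110); locked it rests on it
- blue_latch (a joint): angle of the blue stand's latch: near 0 open, tab to the stand's +y side (may start up to 0.2 already turned); grows counter-clockwise seen from above to its stop at 1.571, locked, tab pointing to the stand's -x across the top of the plate. Turning takes about 0.05 N m; beyond about 1.3 a spring pulls it on into its detent, where the whole latch drops 4 mm and presses on the plate's top edge with about 10 N (turning it back open takes about 0.5 N m)
- yellow_plate_center (a point): centre of the loose yellow jaw plate, a flat painted plate 100 long (its own x) x 54 wide (own y) x 22 mm thick (own z), 0.2 to 0.4 kg, the same either face and either end, two dark screw holes through the flat faces. It starts lying flat on the bench. None if there is no such plate this time
- yellow_stand: the yellow storage stand, fixed, its front roughly to the robot's right. Origin on the bench under the middle of the plate's place; own x points away from its front (a plate is put in from the -x side, moving to +x), own z up. Base slab 80 wide (y), x from -50 to +55, top face 10 mm above the bench; behind the place a narrow back post 36 mm wide (y -18 to 18), front face at x = +12, x up to 44, top at 104 mm; on top of the post sits the latch
- yellow_stand_seat (a point): where the centre of a plate is when it stands on one of its small 54 x 22 mm edges on the base of the yellow stand, 1 mm off the back post: 60 mm above the bench, stand axes (the plate's 100 mm side along z, its 54 mm side along y, its 22 mm thickness along x)
- yellow_latch_grip (a point): middle of the steel grip bar of the yellow stand's quarter-turn latch, on its turning axis (28 mm behind the seat), 144 mm above the bench when open, 140 when locked. The bar is 16 wide (own x), 50 long (own y), 40 high (from 22 below to 18 above this point). The orange tab under it, 18 wide, 8 thick, points along own +y, 42 mm from the axis; underside 114 mm above the bench when open (a standing plate's top is at 110); locked it rests on it
- yellow_latch (a joint): angle of the yellow stand's latch: near 0 open, tab to the stand's +y side (may start up to 0.2 already turned); grows counter-clockwise seen from above to its stop at 1.571, locked, tab pointing to the stand's -x across the top of the plate. Turning takes about 0.05 N m; beyond about 1.3 a spring pulls it on into its detent, where the whole latch drops 4 mm and presses on the plate's top edge with about 10 N (turning it back open takes about 0.5 N m)
- green_plate_center (a point): centre of the loose green jaw plate, a flat painted plate 100 long (its own x) x 54 wide (own y) x 22 mm thick (own z), 0.2 to 0.4 kg, the same either face and either end, two dark screw holes through the flat faces. It starts lying flat on the bench. None if there is no such plate this time
- green_stand: the green storage stand, fixed, its front roughly to the robot's right. Origin on the bench under the middle of the plate's place; own x points away from its front (a plate is put in from the -x side, moving to +x), own z up. Base slab 80 wide (y), x from -50 to +55, top face 10 mm above the bench; behind the place a narrow back post 36 mm wide (y -18 to 18), front face at x = +12, x up to 44, top at 104 mm; on top of the post sits the latch
- green_stand_seat (a point): where the centre of a plate is when it stands on one of its small 54 x 22 mm edges on the base of the green stand, 1 mm off the back post: 60 mm above the bench, stand axes (the plate's 100 mm side along z, its 54 mm side along y, its 22 mm thickness along x)
- green_latch_grip (a point): middle of the steel grip bar of the green stand's quarter-turn latch, on its turning axis (28 mm behind the seat), 144 mm above the bench when open, 140 when locked. The bar is 16 wide (own x), 50 long (own y), 40 high (from 22 below to 18 above this point). The orange tab under it, 18 wide, 8 thick, points along own +y, 42 mm from the axis; underside 114 mm above the bench when open (a standing plate's top is at 110); locked it rests on it
- green_latch (a joint): angle of the green stand's latch: near 0 open, tab to the stand's +y side (may start up to 0.2 already turned); grows counter-clockwise seen from above to its stop at 1.571, locked, tab pointing to the stand's -x across the top of the plate. Turning takes about 0.05 N m; beyond about 1.3 a spring pulls it on into its detent, where the whole latch drops 4 mm and presses on the plate's top edge with about 10 N (turning it back open takes about 0.5 N m)
- tape_roll: bystander: roll of amber tape lying flat, 96 across, 45 mm high; origin at the centre of its underside
- yellow_wood: bystander: pale wooden block 50 x 150 x 35 mm high; origin at the centre of its underside
- file_brush: bystander: hand brush with a wooden handle, lying on the bench; origin at the centre of its underside
- oil_bottle: bystander: grey bottle with red cap, 60 across, 150 mm high; origin at the centre of its underside
Things that resemble listed ones, but are neither listed nor needed, are in the scene too. What is meant by the part that bears yellow_plate_center is not pink or red, and is the larger of those in its own colour.

How it is judged (in metres and radians):
At the end, for the whole second after the job is handed in: Each plate present stands, at rest, on a small edge in its own colour's stand: centre within 10 mm front-back, 12 mm sideways, 6 mm in height of the seat, upright within 0.1 rad, square within 0.15 rad, the latch tab across it within 0.2 rad of square (locked in its detent) (x of blue_plate_center in the frame of blue_stand_seat between -0.01 and 0.01 m and y of blue_plate_center in the frame of blue_stand_seat between -0.012 and 0.012 m and z of blue_plate_center in the frame of blue_stand_seat between -0.006 and 0.006 m and angle between the x axis of blue_plate_center and the z axis of blue_stand_seat, either way round below 0.1 rad and angle between the z axis of blue_plate_center and the x axis of blue_stand_seat, either way round below 0.15 rad and angle between the y axis of blue_latch_grip and the z axis of blue_plate_center, either way round below 0.2 rad and y of blue_latch_grip in the frame of blue_plate_center between -0.02 and 0.02 m and linear speed of each of blue_plate, yellow_plate, green_plate below 0.02 m/s and (x of blue_latch_grip in the frame of blue_plate_center below -0.07 m or x of blue_latch_grip in the frame of blue_plate_center above 0.07 m) and x of yellow_plate_center in the frame of yellow_stand_seat between -0.01 and 0.01 m and y of yellow_plate_center in the frame of yellow_stand_seat between -0.012 and 0.012 m and z of yellow_plate_center in the frame of yellow_stand_seat between -0.006 and 0.006 m and angle between the x axis of yellow_plate_center and the z axis of yellow_stand_seat, either way round below 0.1 rad and angle between the z axis of yellow_plate_center and the x axis of yellow_stand_seat, either way round below 0.15 rad and angle between the y axis of yellow_latch_grip and the z axis of yellow_plate_center, either way round below 0.2 rad and y of yellow_latch_grip in the frame of yellow_plate_center between -0.02 and 0.02 m and (x of yellow_latch_grip in the frame of yellow_plate_center below -0.07 m or x of yellow_latch_grip in the frame of yellow_plate_center above 0.07 m) and x of green_plate_center in the frame of green_stand_seat between -0.01 and 0.01 m and y of green_plate_center in the frame of green_stand_seat between -0.012 and 0.012 m and z of green_plate_center in the frame of green_stand_seat between -0.006 and 0.006 m and angle between the x axis of green_plate_center and the z axis of green_stand_seat, either way round below 0.1 rad and angle between the z axis of green_plate_center and the x axis of green_stand_seat, either way round below 0.15 rad and angle between the y axis of green_latch_grip and the z axis of green_plate_center, either way round below 0.2 rad and y of green_latch_grip in the frame of green_plate_center between -0.02 and 0.02 m and (x of green_latch_grip in the frame of green_plate_center below -0.07 m or x of green_latch_grip in the frame of green_plate_center above 0.07 m)); the robot touches nothing.
It fails at once if the tape roll is pushed more than 4 cm aside (distance of tape_roll from where it was at the start of the episode above 0.04 m).
It fails at once if the wooden block is pushed more than 4 cm aside (distance of yellow_wood from where it was at the start of the episode above 0.04 m).
It fails at once if the brush is pushed more than 4 cm aside (distance of file_brush from where it was at the start of the episode above 0.04 m).
It fails at once if the bottle is pushed more than 4 cm aside (distance of oil_bottle from where it was at the start of the episode above 0.04 m).
Of blue_plate, yellow_plate, green_plate only 2 to 3 are there at a start; the rules pass over those that are not, and their reading is None.
At some moment in a run one of blue_plate, yellow_plate, green_plate may be knocked a few centimetres aside while the robot is not near it.
Once in a run the grip may slacken for a moment while it holds something.
It also fails if it takes over 210 s, if anything falls off the work surface, if the arm or the gripper's body presses on something with over 40 N, if the wrist force passes 120 N, or if a joint passes its speed limit or range.

### The arm

A 7-joint arm with a two-finger parallel gripper is mounted at the origin on the work surface. World frame = base frame: x ahead of the robot, y to its left, z up, the work surface at z = 0. Lengths are in m, angles in degrees, forces in N, time in s.
With the tool pointing down it reaches from about 0.4 to 0.85 m from the base axis. Payload 4.5 kg.
Tool frame: the origin (TCP) lies on the centre line of the jaws, within the pads' length; the fingertips stand 17 mm ahead of it and the grasp point (between the pads) lies 2 mm behind it; z points along the fingers, y is the direction in which the jaws open and shut (so a half turn about z gives the same grasp; the last joint's range is limited). The gripper opens to 85 mm and grips with 20 to 120 N. Pads are 22 mm wide; open, the fingers measure 114 mm over their backs; the gripper's body (76 mm by 85 mm) begins 54 mm behind the grasp point. The pads swing forward as they close: fully open they stand 13 mm farther back than shut.
Start: joints at [73.098, 39.483, -11.15, 89.685, 9.013, 51.709, -12.324], TCP at [0.202, -0.592, 0.248] pointing down, gripper open.
Joint ranges: [-172.22, 172.22], [-26.19, 119.32], [-84.43, 86.54], [7.71, 146.69], [-57.33, 237.33], [2.42, 119.75], [-152.13, 152.13]. Speed limits (degrees/s): [147.25, 147.25, 180, 180, 180, 180, 180].

### API

Orientations are given as [roll, pitch, yaw] about the fixed x, y, z axes, in that order (R = Rz(yaw) Ry(pitch) Rx(roll)).
In Python, from station import telemetry, imaging, sign_off gives the robot as it stands.
- The arm moves only by the tool play_rows, never from a script. Its argument "motion" is a list that holds one entry, the list of rows, each a list of 7 numbers: the turn, a rotation vector about the world's x, y, z in degrees, then the shift along the world's x, y, z in mm, then the closure in counts, from 0 (fully open) to 255 (shut). In form: [[[wx, wy, wz, dx, dy, dz, fingers], ...]]. A call has 1 to 12 rows; each row is the pose to reach, as a shift and turn from the pose measured when the call began; what a row does not reach only later rows make up. A row lasts 1/12 s, in which the tool goes at most 41.7 mm and 7.16 degrees, less where a joint would pass 70% of its speed; a pose out of reach is approached as far as the arm can. A call with a gripper value outside its range is refused whole. The fingers move at their own pace and stop on an object; "newtons" is the grip in N (left out, the last holds). Time passes only in rows, so rows that repeat a pose let the fingers close. It gives the time, the measured TCP pose, the force and the opening at its end, in the units of the state.
- telemetry.state(): the state, without advancing time (a new reading comes with each control period).
- imaging.grab_frame(name): name is "side" or "top" or "wrist"; returns a dict with "image" (480x640x3 uint8, red, green, blue), "camera_matrix" (3x3 intrinsics, pixels), "dist" ([k1, k2, p1, p2, k3] as OpenCV has them; the pictures are not rectified), "R" (3x3) and "t" (3): a world point X has camera coordinates R X + t; the wrist camera has in their place "hand_eye" (4x4, takes a point from camera to tool coordinates, whose origin is the TCP and whose axes are the flange's). Camera axes: x right, y down, z forward; pixel columns grow to the right and rows downward; lengths in m; the calibration is good to about 2 mm. A picture is of the moment at which its call begins: read the wrist's pose just before it. There is no depth.
- sign_off(): hands the job in, once; it reports no verdict.
The state is a dict: "time": time; "joint_positions": joint angles; "dq": joint speeds; "tau": joint torques, N m; "eef_pos": TCP position; "tcp_rot": TCP orientation; "force": force on the tool from outside, world axes, zero at the start; "moment": the same for the moment, N m; "grip_width": finger opening in m.
Only numpy, scipy, OpenCV 4.12 (cv2) and the standard library are available. Lean on these libraries where they do the work, as an engineer would, in place of code of your own. Each camera call takes 0.05 s, during which the arm holds its last target.

## Working session

There is one attempt and no reset: what is moved stays moved. The work goes in short steps, Python scripts to look and compute and a tool call to move; the robot and the scene stay as the last step left them, time stands still between calls to the robot, and variables do not carry over. Pictures are saved under pics/ and viewed, and the job is handed in when it is done.

Besides the shell and the picture viewer there is one more tool, called after "Request:" as name(argument=value, ...), one argument or row to a line, values as JSON. play_rows: Moves the arm, as the interface text tells. Its arguments: {"type":"object","properties":{"motion":{"type":"array","items":{"type":"array","items":{"type":"array","items":{"type":"number"}}}},"newtons":{"type":"number"}},"required":["motion"]}

```bash
mkdir -p pics; ls
python3 - <<'E'
from station import telemetry, imaging
import cv2, numpy as np
print(telemetry.state())
for n in ["side","top","wrist"]:
    f=imaging.grab_frame(n); cv2.imwrite(f"pics/{n}0.png",f["image"][:,:,::-1])
    print(n,{k:np.round(np.array(v),4).tolist() for k,v in f.items() if k!="image"})
E
```

```text
pics
{'time': 0.0, 'joint_positions': array([ 73.09694862,  39.53513594, -11.14465758,  89.74651621,
         9.01204359,  51.70861275, -12.32443641]), 'dq': array([ 0.05505262, -0.01103336, -0.0150156 ,  0.04109756,  0.00478626,
       -0.00052232,  0.07532693]), 'tau': array([ 1.69548343e-04, -5.39604664e+01, -1.26678530e+00, -1.58544570e+01,
        9.11436277e-03,  9.25262924e-03, -1.59356296e-05]), 'eef_pos': array([ 0.20157624, -0.59093368,  0.24745502]), 'tcp_rot': array([-1.79891803e+02,  7.29356995e-03,  1.88440813e+01]), 'force': array([-0.17987951,  0.07636288,  0.04091284]), 'moment': array([0.00262861, 0.00752154, 0.03876724]), 'grip_width': 0.0852818605695846}
side {'camera_matrix': [[531.9894, 0.0, 318.2842], [0.0, 531.9894, 246.2675], [0.0, 0.0, 1.0]], 'dist': [-0.1625, 0.0, 0.0, 0.0, 0.0], 'R': [[-0.7181, -0.6959, 0.0025], [-0.3682, 0.3768, -0.85], [0.5905, -0.6113, -0.5268]], 't': [0.4023, 0.2946, 1.0867]}
top {'camera_matrix': [[582.4192, 0.0, 322.3152], [0.0, 582.4192, 241.3199], [0.0, 0.0, 1.0]], 'dist': [-0.1461, 0.0, 0.0, 0.0, 0.0], 'R': [[0.0153, -0.9998, 0.0096], [-0.993, -0.0163, -0.1166], [0.1167, -0.0078, -0.9931]], 't': [-0.0197, 0.5837, 1.9482]}
wrist {'camera_matrix': [[382.4517, 0.0, 322.9884], [0.0, 382.4517, 236.722], [0.0, 0.0, 1.0]], 'dist': [0.0103, 0.0, 0.0, 0.0, 0.0], 'hand_eye': [[0.0002, -0.9564, -0.2921, 0.076], [1.0, 0.0001, 0.0005, -0.0002], [-0.0005, -0.2921, 0.9564, -0.1259], [0.0, 0.0, 0.0, 1.0]]}
```

View pics/side0.png

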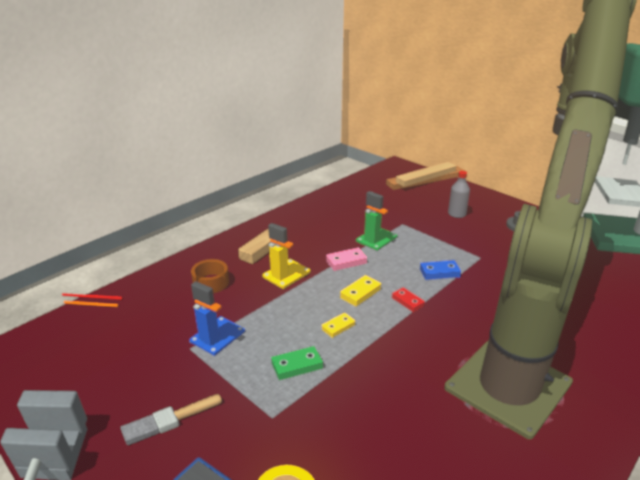

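View pics/top0.png

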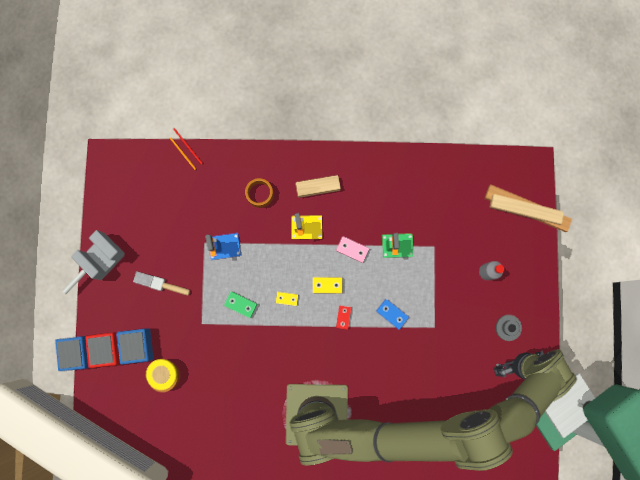

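View pics/wrist0.png

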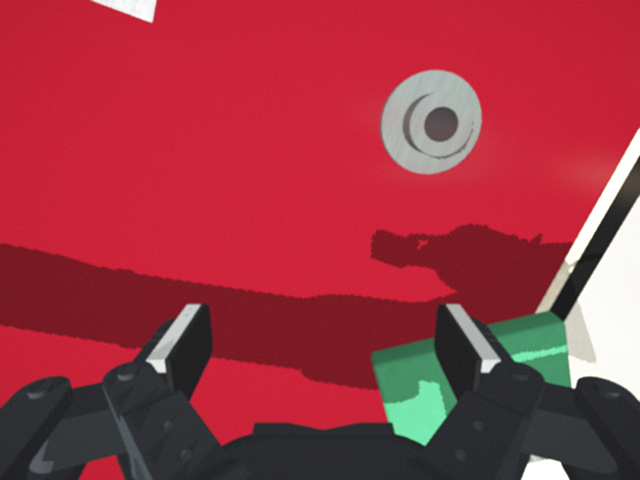

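Yellow candidates in the top view: the large plate at (327,285) and the small one at (287,298). The large one fits "the larger of its own colour". The pink plate at (352,249) and the red one at (344,317) are decoys. Next I'll measure and check an enlarged crop.

```bash
cat > h.py <<'E'
from station import telemetry, imaging
import cv2, numpy as np
from scipy.spatial.transform import Rotation as Ro
def grab(n,save=None):
    s=telemetry.state() if n=="wrist" else None
    f=imaging.grab_frame(n)
    f["n"]=n
    if n=="wrist":
        T=np.eye(4);T[:3,:3]=Ro.from_euler("xyz",s["tcp_rot"],degrees=True).as_matrix();T[:3,3]=s["eef_pos"]
        C=T@np.array(f["hand_eye"]); f["C"]=C[:3,:3]; f["o"]=C[:3,3]
    else:
        R=np.array(f["R"]);f["C"]=R.T;f["o"]=-R.T@np.array(f["t"])
    if save: cv2.imwrite(f"pics/{save}.png",f["image"][:,:,::-1])
    return f
def cast(f,uv,z):
    p=cv2.undistortPoints(np.array(uv,float).reshape(-1,1,2),np.array(f["camera_matrix"]),np.array(f["dist"])).reshape(-1,2)
    d=np.c_[p,np.ones(len(p))]@f["C"].T
    return f["o"]+d*((z-f["o"][2])/d[:,2])[:,None]
def proj(f,X):
    R=f["C"].T; t=-R@f["o"]
    return cv2.projectPoints(np.array(X,float).reshape(-1,1,3),cv2.Rodrigues(R)[0],t,np.array(f["camera_matrix"]),np.array(f["dist"]))[0].reshape(-1,2)
HUE={"blue":(100,125),"yellow":(24,34),"green":(50,85),"orange":(6,17)}
def mask(f,c,smin=120,vmin=60):
    h=cv2.cvtColor(f["image"],cv2.COLOR_RGB2HSV);a,b=HUE[c]
    return cv2.inRange(h,(a,smin,vmin),(b,255,255))
def blobs(f,c,z,amin=60,**k):
    m=mask(f,c,**k);out=[]
    for ct in cv2.findContours(m,cv2.RETR_EXTERNAL,cv2.CHAIN_APPROX_NONE)[0]:
        if cv2.contourArea(ct)<amin: continue
        w=cast(f,ct.reshape(-1,2),z)[:,:2]*1000
        r=cv2.minAreaRect(w.astype(np.float32))
        (cx,cy),(a,b),th=r
        if a<b: a,b=b,a; th+=90
        out.append((ct.reshape(-1,2).mean(0).round().tolist(),[round(cx,1),round(cy,1)],[round(a,1),round(b,1)],round((th+90)%180-90,1)))
    return out
E
python3 - <<'E'
from h import *
f=grab("top")
for c in ["blue","yellow","green","orange"]:
    for b in blobs(f,c,0.022,amin=15): print(c,b)
I=f["image"][200:340,190:450]
cv2.imwrite("pics/crop.png",cv2.resize(I,None,fx=3,fy=3,interpolation=cv2.INTER_CUBIC)[:,:,::-1])
E
```

```text
blue ([71.0, 353.0], [181.7, 851.0], [109.8, 107.6], 7.7)
blue ([134.0, 346.0], [215.3, 625.0], [117.1, 110.6], -82.1)
blue ([392.0, 314.0], [342.1, -251.6], [99.6, 54.8], 52.1)
blue ([226.0, 245.0], [563.8, 324.9], [101.8, 78.3], -81.2)
yellow ([161.0, 374.0], [123.4, 529.7], [102.4, 101.3], -43.9)
yellow ([286.0, 298.0], [388.5, 107.9], [72.0, 37.8], 83.9)
yellow ([327.0, 285.0], [438.0, -28.8], [95.3, 51.0], -89.1)
yellow ([304.0, 227.0], [634.1, 44.6], [99.9, 76.3], -89.1)
green ([240.0, 304.0], [365.4, 264.5], [97.8, 53.0], 64.8)
green ([397.0, 246.0], [577.0, -267.9], [103.8, 76.1], -89.0)
orange ([34.0, 472.0], [-226.7, 974.1], [111.1, 74.6], -85.1)
orange ([7.0, 462.0], [-206.5, 1083.1], [140.6, 59.0], -0.3)
orange ([171.0, 381.0], [103.3, 499.6], [111.6, 55.0], -32.6)
orange ([551.0, 222.0], [682.9, -813.6], [151.2, 52.7], 70.3)
orange ([509.0, 197.0], [731.4, -677.2], [201.1, 71.8], 69.5)
orange ([259.0, 192.0], [752.4, 211.5], [102.6, 95.9], 46.0)
orange ([183.0, 154.0], [889.6, 486.2], [147.3, 8.8], 40.3)
```

View pics/crop.png

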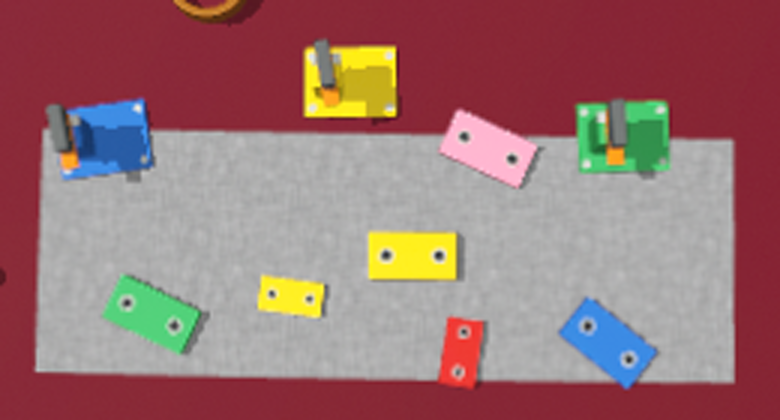

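The crop confirms it: the large yellow plate at crop (412,256) measures about 95x51 mm, while the small one is 72x38. All three target plates are present. I'll go above the blue plate first.

Request:
play_rows(
  motion=[
    [[0,0,33,140,340,20,0],[0,0,33,140,340,20,0],[0,0,33,140,340,20,0],[0,0,33,140,340,20,0],[0,0,33,140,340,20,0],[0,0,33,140,340,20,0],[0,0,33,140,340,20,0],[0,0,33,140,340,20,0],[0,0,33,140,340,20,0],[0,0,33,140,340,20,0],[0,0,33,140,340,20,0],[0,0,33,140,340,20,0]],
  ],
  newtons=60,
)

```text
time: 1.2
eef_pos: [0.3415, -0.2517, 0.2678]
tcp_rot: [-179.9, 0.0, 51.8]
force: [-0.5, 0.1, -0.3]
grip_width: 0.0853
```

Run:
```python
from h import *
s=telemetry.state();print(s["eef_pos"],s["tcp_rot"],s["joint_positions"].round(1))
f=grab("wrist","w1")
for b in blobs(f,"blue",.022,amin=500): print(b)
f=grab("top","t1")
for b in blobs(f,"blue",.022,amin=500): print(b)
```

```text
[ 0.34145837 -0.25171399  0.26780423] [-1.79941586e+02  4.24834147e-02  5.18329791e+01] [ 44.9  24.1 -21.1 120.6  13.9  37.7 -23.9]
([326.0, 194.0], [346.8, -250.9], [99.5, 54.3], 51.8)
([134.0, 346.0], [215.4, 624.9], [116.8, 110.6], -82.0)
```

View pics/w1.png

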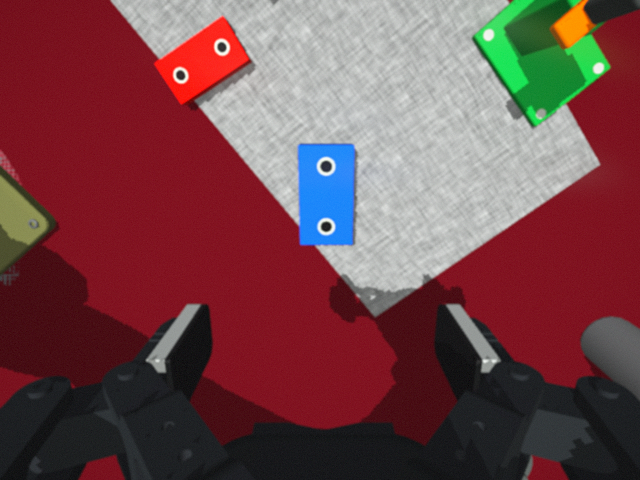

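The wrist picture shows the blue plate at (326,194), lying lengthwise along tool x. I'll descend with a 15° lean so the hand stays higher when the plate is stood up.

Request:
play_rows(
  motion=[
    [[-11.8,9.3,0,13,12,-60,0],[-11.8,9.3,0,13,12,-100,0],[-11.8,9.3,0,13,12,-140,0],[-11.8,9.3,0,13,12,-180,0],[-11.8,9.3,0,13,12,-200,0],[-11.8,9.3,0,13,12,-215,0],[-11.8,9.3,0,13,12,-230,0],[-11.8,9.3,0,13,12,-240,0],[-11.8,9.3,0,13,12,-246,0],[-11.8,9.3,0,13,12,-246,0]],
  ],
)

```text
time: 2.13
eef_pos: [0.3533, -0.2421, 0.0212]
tcp_rot: [-179.9, 15.2, 51.6]
force: [0.5, -0.4, 0.7]
grip_width: 0.0852
```

Run:
```python
from h import *
f=grab("wrist","w2")
```

```text
(no output)
```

View pics/w2.png

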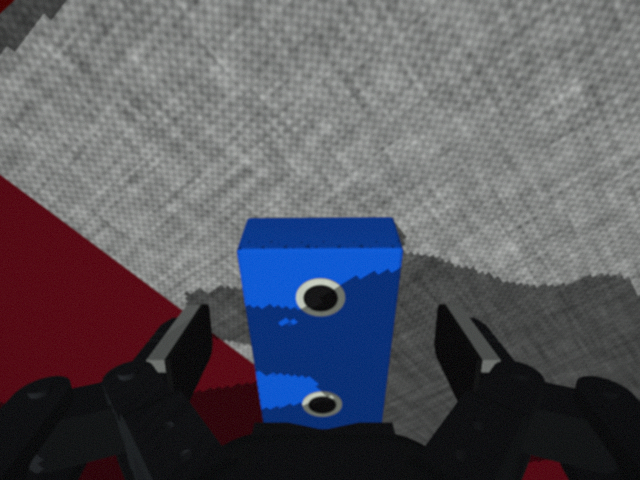

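The plate sits centred between the fingers (cols 240–400). I'll close and lift.

Request:
play_rows(
  motion=[
    [[0,0,0,0,0,0,255],[0,0,0,0,0,0,255],[0,0,0,0,0,0,255],[0,0,0,0,0,0,255],[0,0,0,0,0,0,255],[0,0,0,0,0,0,255],[0,0,0,0,0,30,255],[0,0,0,0,0,70,255],[0,0,0,0,0,110,255],[0,0,0,0,0,150,255],[0,0,0,0,0,180,255],[0,0,0,0,0,180,255]],
  ],
  newtons=70,
)

```text
time: 3.18
eef_pos: [0.3559, -0.2427, 0.2064]
tcp_rot: [179.5, 14.9, 51.4]
force: [0.7, -0.1, -2.7]
grip_width: 0.0523
```

Run:
```python
from h import *
print(telemetry.state()["joint_positions"].round(1))
f=grab("wrist","w3")
t=grab("top")
for c in ["blue","yellow","green"]:
    for b in blobs(t,c,.010,amin=100): print(c,b)
```

```text
[ 30.6  32.5 -19.7 123.1  39.9  39.5 -59.6]
blue ([71.0, 353.0], [180.4, 856.0], [110.1, 108.8], 8.2)
blue ([134.0, 346.0], [214.6, 628.6], [117.8, 111.2], -81.9)
blue ([226.0, 245.0], [565.1, 326.8], [102.4, 78.8], -81.2)
yellow ([161.0, 374.0], [122.0, 532.9], [103.0, 102.0], -43.9)
yellow ([286.0, 298.0], [388.7, 108.5], [72.4, 38.0], 83.9)
yellow ([327.0, 285.0], [438.5, -29.0], [95.9, 51.3], -89.1)
yellow ([304.0, 227.0], [635.8, 44.8], [100.5, 76.8], -89.1)
green ([240.0, 304.0], [365.5, 266.0], [98.4, 53.3], 64.8)
green ([397.0, 246.0], [578.3, -269.6], [104.5, 76.6], -89.0)
```

View pics/w3.png

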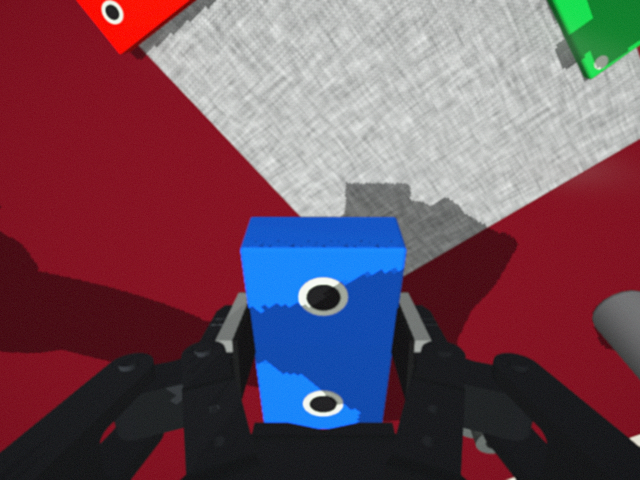

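The blue plate is held flat (opening 52 mm). For the blue stand the hand has to clear the yellow latch, so I need a steeper lean of about 40°. I'll set the plate down and regrasp.

Request:
play_rows(
  motion=[
    [[0,0,0,0,0,-40,255],[0,0,0,0,0,-80,255],[0,0,0,0,0,-120,255],[0,0,0,0,0,-150,255],[0,0,0,0,0,-170,255],[0,0,0,0,0,-180,255],[0,0,0,0,0,-184,255],[0,0,0,0,0,-184,255],[0,0,0,0,0,-184,0],[0,0,0,0,0,-184,0],[0,0,0,0,0,-184,0],[0,0,0,0,0,-184,0]],
  ],
)

```text
time: 4.28
eef_pos: [0.3534, -0.2419, 0.0172]
tcp_rot: [-180.0, 15.1, 51.5]
force: [0.5, -0.4, -0.4]
grip_width: 0.0856
```

Request:
play_rows(
  motion=[
    [[-4,3,0,0,0,0,0],[-8,6.2,0,0,0,0,0],[-12,9.4,0,0,0,0,0],[-16,12.5,0,0,0,0,0],[-19.5,15.5,0,0,0,0,0],[-19.5,15.5,0,0,0,0,0],[-19.5,15.5,0,0,0,0,0],[-19.5,15.5,0,0,0,0,0]],
  ],
)

```text
time: 4.95
eef_pos: [0.3523, -0.2429, 0.0175]
tcp_rot: [-179.9, 40.0, 51.5]
force: [-0.8, -0.1, 0.5]
grip_width: 0.0853
```

Run:
```python
from h import *
f=grab("wrist","w4")
```

```text
(no output)
```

View pics/w4.png

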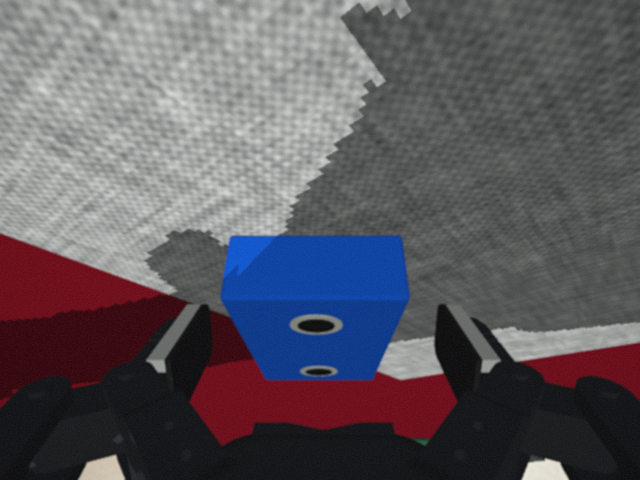

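Request:
play_rows(
  motion=[
    [[0,0,0,0,0,2,0],[0,0,0,0,0,2,255],[0,0,0,0,0,2,255],[0,0,0,0,0,2,255],[0,0,0,0,0,2,255],[0,0,0,0,0,2,255],[0,0,0,0,0,30,255],[0,0,0,0,0,70,255],[0,0,0,0,0,110,255],[0,0,0,0,0,150,255],[0,0,0,0,0,190,255],[0,0,0,0,0,230,255]],
  ],
  newtons=80,
)

```text
time: 6.0
eef_pos: [0.3516, -0.2429, 0.2496]
tcp_rot: [-179.9, 40.0, 51.5]
force: [1.2, -0.3, -2.3]
grip_width: 0.0524
```

Run:
```python
from h import *
print(telemetry.state()["joint_positions"].round(1))
f=grab("wrist","w5")
```

```text
[  6.   36.1  -2.2 117.8  39.7  58.9 -65.6]
```

View pics/w5.png

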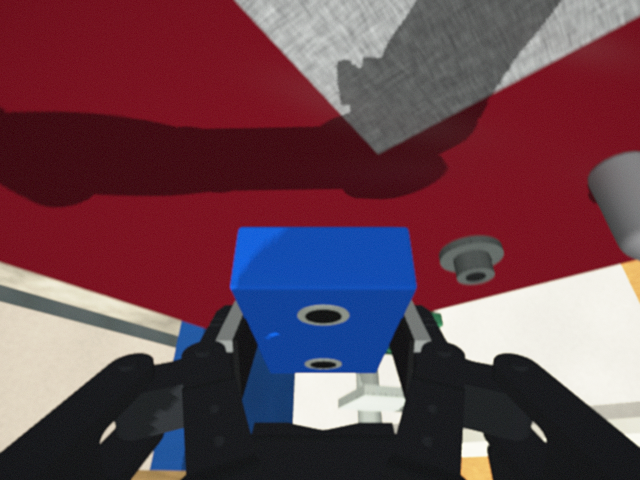

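```bash
cat >> h.py <<'E'
def quadfit(m,n):
    ct=max(cv2.findContours(m,cv2.RETR_EXTERNAL,cv2.CHAIN_APPROX_NONE)[0],key=cv2.contourArea)
    h=cv2.convexHull(ct)
    for e in np.linspace(2,30,100):
        a=cv2.approxPolyDP(h,e,True)
        if len(a)<=n: break
    return a.reshape(-1,2)
E
python3 - <<'E'
from h import *
im=cv2.imread("pics/w5.png")[:,:,::-1].copy()
f=grab("wrist");f2=dict(f);f2["image"]=im
m=mask(f2,"blue"); m[:200]=0;m[378:]=0;m[:,:228]=0;m[:,420:]=0
p=quadfit(m,6);print(p.tolist())
E
```

```text
[[407, 229], [415, 289], [375, 372], [248, 377], [230, 287], [241, 227]]
```

Run:
```python
from h import *
f=grab("wrist")
K=np.array(f["camera_matrix"]);D=np.array(f["dist"]);H=np.array(f["hand_eye"])
P=np.array([[50,27,-11],[50,-27,-11],[50,-27,11],[50,27,11],[-50,-27,11],[-50,27,11]],float)/1000
u=np.array([[240,227],[408,228],[415,289],[231,287],[377,372],[268,372]],float)
ok,r,t=cv2.solvePnP(P,u,K,D)
T=np.eye(4);T[:3,:3]=cv2.Rodrigues(r)[0];T[:3,3]=t[:,0]
W=H@T; print("err",np.abs(cv2.projectPoints(P,r,t,K,D)[0].reshape(-1,2)-u).max())
print("centre in tool mm",(W[:3,3]*1000).round(1)); print(W[:3,:3].round(3))
s=telemetry.state(); R=Ro.from_euler("xyz",s["tcp_rot"],degrees=True).as_matrix()
print("world",s["eef_pos"]+R@W[:3,3]); print((R@W[:3,:3]).round(3))
```

```text
err 1.7612995031678906
centre in tool mm [-2.8  0.5 16.8]
[[ 0.764  0.008 -0.645]
 [ 0.003 -1.    -0.009]
 [-0.645  0.005 -0.764]]
world [ 0.34544735 -0.25382841  0.23849885]
[[ 0.627 -0.779 -0.016]
 [ 0.779  0.627  0.003]
 [ 0.007 -0.014  1.   ]]
```

Request:
play_rows(
  motion=[
    [[0,0,47.3,180,300,120,255],[0,0,47.3,180,300,120,255],[0,0,47.3,180,300,120,255],[0,0,47.3,180,300,120,255],[0,0,47.3,180,300,120,255],[0,0,47.3,180,300,120,255],[0,0,47.3,180,300,120,255],[0,0,47.3,180,300,120,255],[0,0,47.3,180,300,120,255],[0,0,47.3,180,300,120,255],[0,0,47.3,180,300,120,255],[0,0,47.3,180,300,120,255]],
  ],
)

```text
time: 7.15
eef_pos: [0.5323, 0.0558, 0.3676]
tcp_rot: [179.9, 39.9, 98.6]
force: [0.6, -1.1, -2.5]
grip_width: 0.0526
```

Run:
```python
from h import *
print(telemetry.state()["joint_positions"].round(1))
grab("side","s6");grab("wrist","w6")
```

```text
[-21.8  32.  -16.3  97.1  43.7  79.3 -48. ]
```

View pics/s6.png

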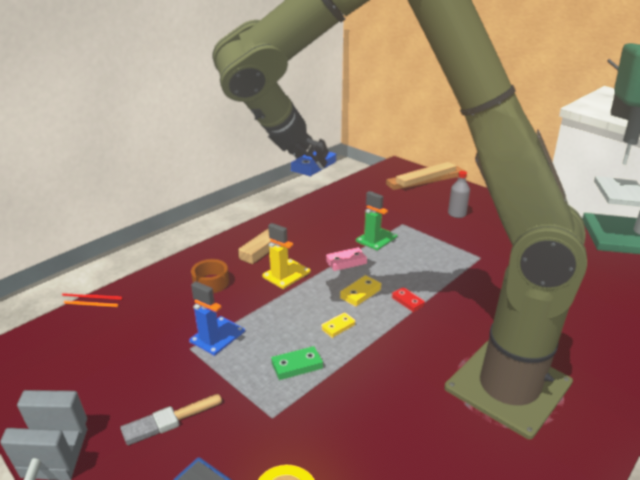

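Request:
play_rows(
  motion=[
    [[88.9,13.6,0,0,0,0,255],[88.9,13.6,0,0,0,0,255],[88.9,13.6,0,0,0,0,255],[88.9,13.6,0,0,0,0,255],[88.9,13.6,0,0,0,0,255],[88.9,13.6,0,0,0,0,255],[88.9,13.6,0,0,0,0,255],[88.9,13.6,0,0,0,0,255],[88.9,13.6,0,0,0,0,255],[88.9,13.6,0,0,0,0,255],[88.9,13.6,0,0,0,0,255],[88.9,13.6,0,0,0,0,255]],
  ],
)

```text
time: 8.25
eef_pos: [0.5315, 0.052, 0.3677]
tcp_rot: [-179.8, -46.3, 98.2]
force: [-0.4, 0.9, -3.9]
grip_width: 0.0517
```

Run:
```python
from h import *
s=telemetry.state();print(s["joint_positions"].round(1)); print(Ro.from_euler("xyz",s["tcp_rot"],degrees=True).as_matrix().round(3))
grab("side","s7");grab("wrist","w7")
```

```text
[ 38.8  41.7 -47.9  93.1 -18.4  63.1  15.4]
[[-0.099  0.989 -0.108]
 [ 0.684  0.146  0.715]
 [ 0.723 -0.003 -0.691]]
```

View pics/s7.png

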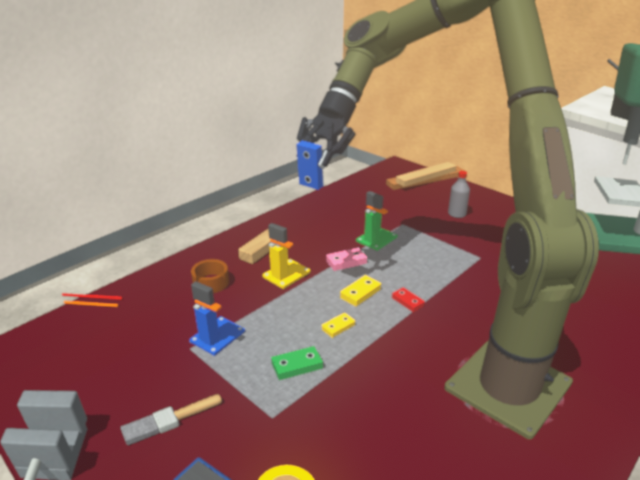

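View pics/w7.png

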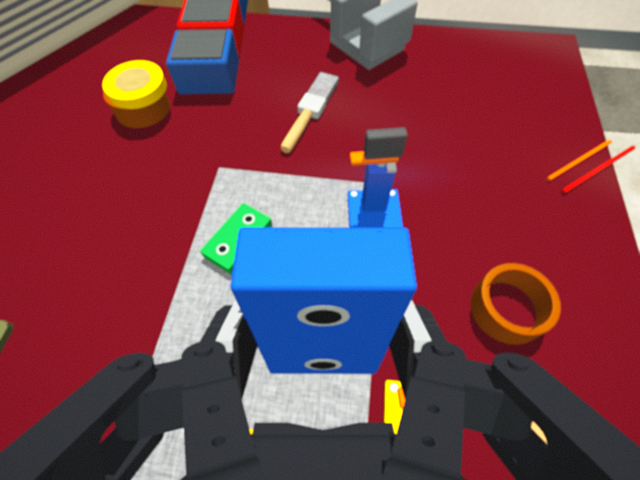

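Run:
```python
from h import *
f=grab("wrist")
I=f["image"][110:250,320:430]
cv2.imwrite("pics/c7.png",cv2.resize(I,None,fx=5,fy=5,interpolation=cv2.INTER_CUBIC)[:,:,::-1])
t=grab("top")
I=t["image"][215:275,195:255]
cv2.imwrite("pics/c7t.png",cv2.resize(I,None,fx=9,fy=9,interpolation=cv2.INTER_CUBIC)[:,:,::-1])
```

```text
(no output)
```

View pics/c7.png

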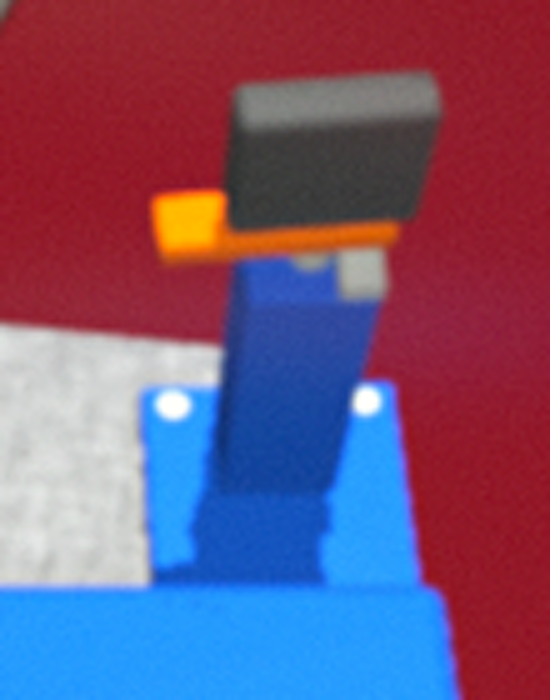

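View pics/c7t.png

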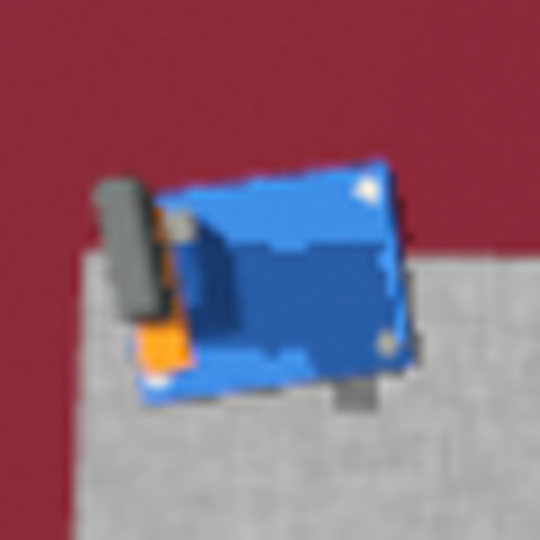

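Run:
```python
from h import *
np.set_printoptions(precision=1,suppress=True)
t=grab("top"); 
uv=np.array([[388,160],[415,368],[143,405]])/9+[195,215]-.45
A=cast(t,uv,.01)[:,:2]*1000; print("top front-far, front-near, back-near",A)
w=grab("wrist")
uv=np.array([[140,385],[395,382],[220,492],[330,492]])/5+[320,110]-.4
B=cast(w,uv,.01)[:,:2]*1000; print("wrist back near, back far, post front near, far",B)
d=A[2]-A[1];print("ang top",np.degrees(np.arctan2(d[1],d[0])),np.linalg.norm(d))
e=B[1]-B[0];print("ang wrist",np.degrees(np.arctan2(e[1],e[0]))+90,np.linalg.norm(e))
ux=d/np.linalg.norm(d);uy=np.array([-ux[1],ux[0]])
# origin = corner - R*(local)
for n,p,l in [("ff",A[0],(-50,-40)),("fn",A[1],(-50,40)),("bn",A[2],(55,40)),("wbn",B[0],(55,40)),("wbf",B[1],(55,-40)),("wp",(B[2]+B[3])/2,(12,0))]:
    print(n,p-(ux*l[0]+uy*l[1]))
s=telemetry.state();print(s["eef_pos"]*1000)
```

```text
top front-far, front-near, back-near [[613.3 282.5]
 [533.3 269.6]
 [517.2 373.9]]
wrist back near, back far, post front near, far [[521.6 388.3]
 [602.7 401.8]
 [551.2 351.3]
 [585.1 356.4]]
ang top 98.74703573631831 105.50539425953501
ang wrist 99.50610265358385 82.17960907091243
ff [566.2 325.9]
fn [565.2 325.1]
bn [565.1 325.6]
wbn [569.5 340. ]
wbf [571.5 341.4]
wp [570. 342.]
[531.4  56.6 369.6]
```

Request:
play_rows(
  motion=[
    [[3.7,0.5,0,25,60,-90,255],[3.7,0.5,0,25,60,-90,255],[3.7,0.5,0,25,60,-90,255],[3.7,0.5,0,25,60,-90,255],[3.7,0.5,0,25,60,-90,255],[3.7,0.5,0,25,60,-90,255]],
  ],
)

```text
time: 9.05
eef_pos: [0.5567, 0.1175, 0.2814]
tcp_rot: [179.7, -49.6, 99.2]
force: [-0.1, -0.1, -2.6]
grip_width: 0.0521
```

Run:
```python
from h import *
s=telemetry.state();print(s["eef_pos"]*1000,s["tcp_rot"]); print(Ro.from_euler("xyz",s["tcp_rot"],degrees=True).as_matrix().round(3))
w=grab("wrist","w8")
I=w["image"][60:300,260:440]
cv2.imwrite("pics/c8.png",cv2.resize(I,None,fx=2.5,fy=2.5,interpolation=cv2.INTER_CUBIC)[:,:,::-1])
```

```text
[556.7421598  117.5210672  281.42897351] [179.66736059 -49.5954249   99.16101848]
[[-0.103  0.988 -0.116]
 [ 0.64   0.155  0.753]
 [ 0.761  0.004 -0.648]]
```

View pics/w8.png

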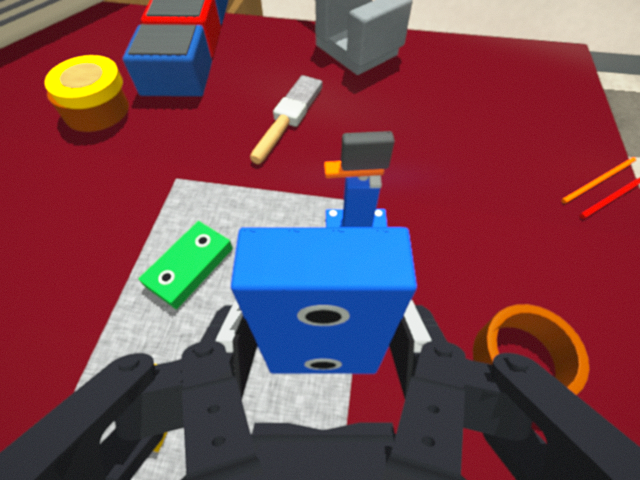

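View pics/c8.png

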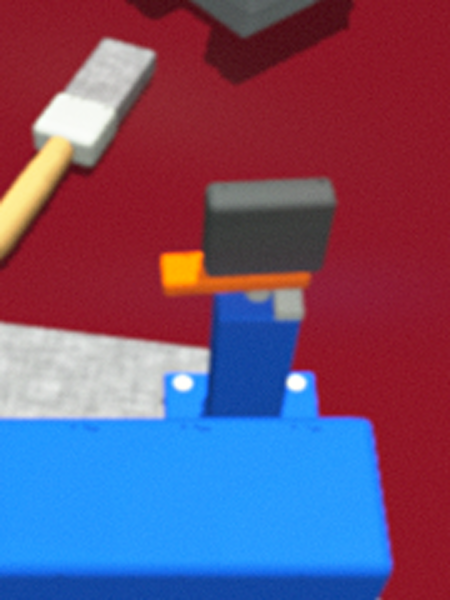

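Run:
```python
from h import *
np.set_printoptions(precision=1,suppress=True)
w=grab("wrist")
ux=np.array([np.cos(np.radians(98.9)),np.sin(np.radians(98.9))]);uy=np.array([-ux[1],ux[0]])
q=lambda x,y:np.array([[x,y]])/2.5+[260,60]-.3
for uv,z,l in [(q(165,373),.01,(55,40)),(q(316,373),.01,(55,-40)),(q(216,319),.104,(12,18)),(q(302,318),.104,(12,-18))]:
    p=cast(w,uv,z)[0,:2]*1000; print(p,p-(ux*l[0]+uy*l[1]))
s=grab("side","s8")
I=s["image"][270:370,170:260]
cv2.imwrite("pics/c8s.png",cv2.resize(I,None,fx=6,fy=6,interpolation=cv2.INTER_CUBIC)[:,:,::-1])
```

```text
[523.9 373.3] [571.9 325.1]
[603.5 386. ] [572.5 325.5]
[550.4 335.8] [570.  326.7]
[586.7 342.2] [570.8 327.6]
```

View pics/c8s.png

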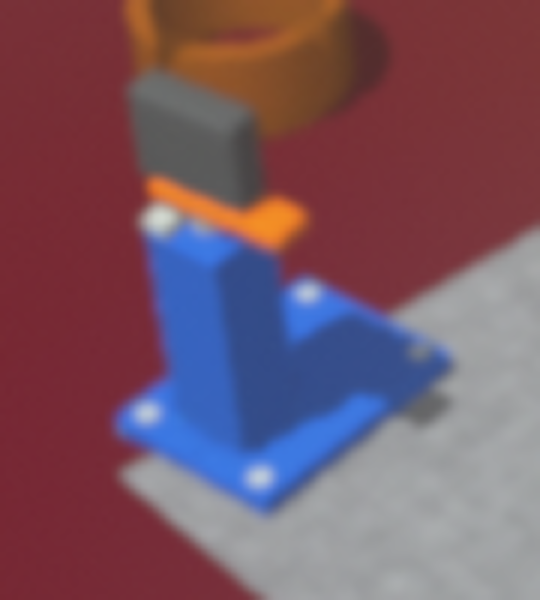

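Run:
```python
from h import *
np.set_printoptions(precision=1,suppress=True)
w=grab("side")
ux=np.array([np.cos(np.radians(98.9)),np.sin(np.radians(98.9))]);uy=np.array([-ux[1],ux[0]])
q=lambda x,y:np.array([[x,y]])/6+[170,270]-.4
for uv,z,l in [(q(268,498),.01,(55,40)),(q(455,350),.01,(-50,40)),(q(115,410),.01,(55,-40)),(q(308,275),.01,(-50,-40)),(q(215,270),.104,(12,18))]:
    p=cast(w,uv,z)[0,:2]*1000; print(p,p-(ux*l[0]+uy*l[1]))
```

```text
[519.7 372.3] [567.8 324.1]
[535.6 269.7] [567.4 325.3]
[600.6 384.9] [569.6 324.3]
[613.4 282.2] [566.2 325.4]
[540. 368.] [559.6 358.9]
```

Request:
play_rows(
  motion=[
    [[0,0,0,10,40,-40,255],[0,0,0,15,70,-70,255],[0,0,0,20,100,-100,255],[0,0,0,22,125,-130,255],[0,0,0,22,140,-160,255],[0,0,0,22,140,-180,255],[0,0,0,22,140,-195,255],[0,0,0,22,140,-203,255],[0,0,0,22,140,-203,255],[0,0,0,22,140,-203,255]],
  ],
)

```text
time: 10.08
eef_pos: [0.5801, 0.2553, 0.0787]
tcp_rot: [179.6, -49.6, 98.9]
force: [0.2, -0.0, -2.4]
grip_width: 0.052
```

Run:
```python
from h import *
s=telemetry.state();print(s["eef_pos"]*1000,s["tcp_rot"],s["joint_positions"].round(1))
w=grab("wrist","w9")
s=grab("side","s9")
I=s["image"][220:380,150:350]
cv2.imwrite("pics/c9s.png",cv2.resize(I,None,fx=4,fy=3.7,interpolation=cv2.INTER_CUBIC)[:,:,::-1])
```

```text
[580.07928625 255.28728589  78.68782769] [179.64063883 -49.61527827  98.89943243] [ 17.8  69.7 -45.1  96.8 -17.1  27.4  20.9]
```

View pics/w9.png

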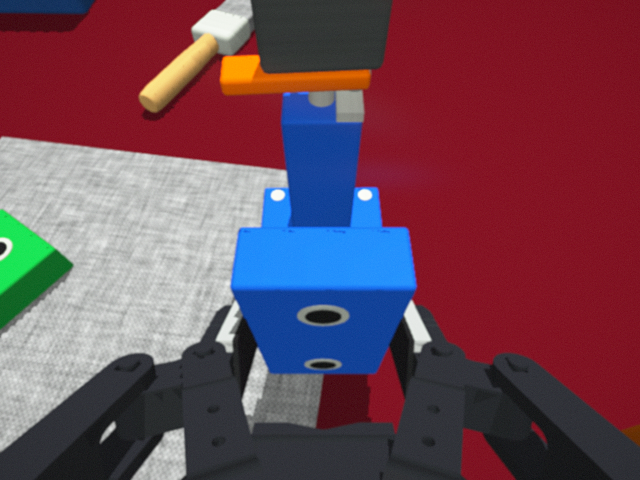

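View pics/c9s.png

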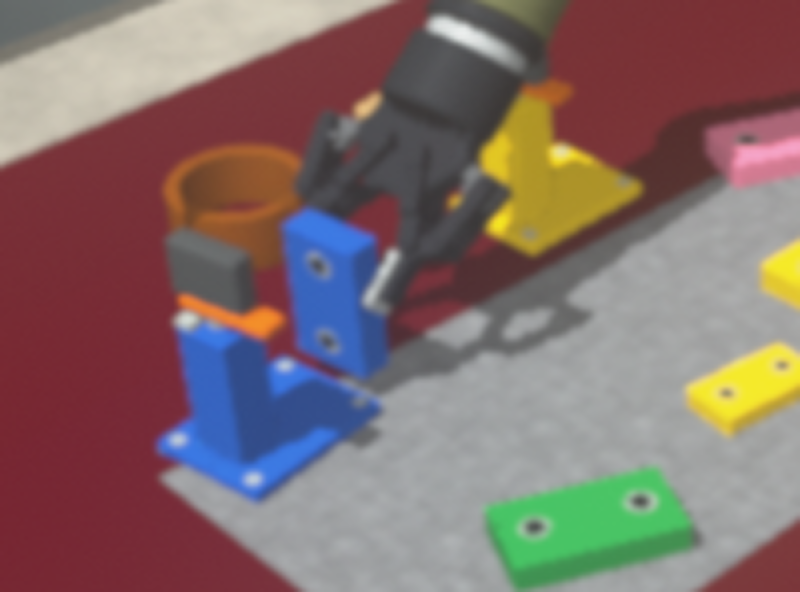

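Request:
play_rows(
  motion=[
    [[0,0,0,-3,20,-2,255],[0,0,0,-5,32,-4,255],[0,0,0,-7,44,-5,255],[0,0,0,-8,52,-5,255],[0,0,0,-9,57,-5,255],[0,0,0,-9,57,-5,255],[0,0,0,-9,57,-5,255]],
  ],
)

```text
time: 10.77
eef_pos: [0.5713, 0.3126, 0.0746]
tcp_rot: [179.5, -49.6, 99.1]
force: [0.7, -0.9, -3.1]
grip_width: 0.0527
```

Run:
```python
from h import *
w=grab("wrist","w10")
s=grab("side","s10")
I=s["image"][220:380,150:350]
cv2.imwrite("pics/c10s.png",cv2.resize(I,None,fx=4,fy=3.7,interpolation=cv2.INTER_CUBIC)[:,:,::-1])
```

```text
(no output)
```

View pics/w10.png

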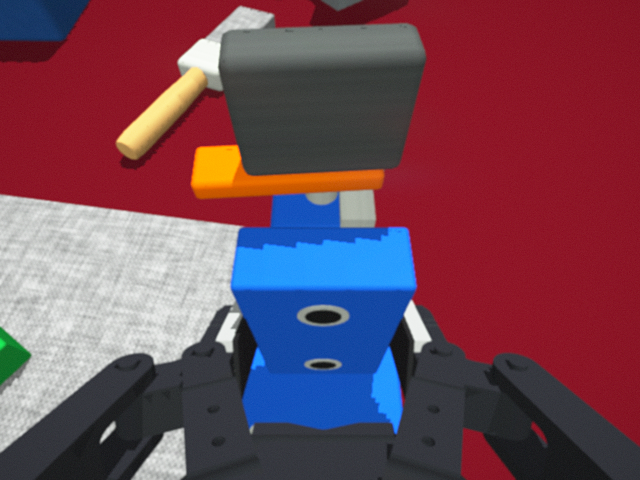

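View pics/c10s.png

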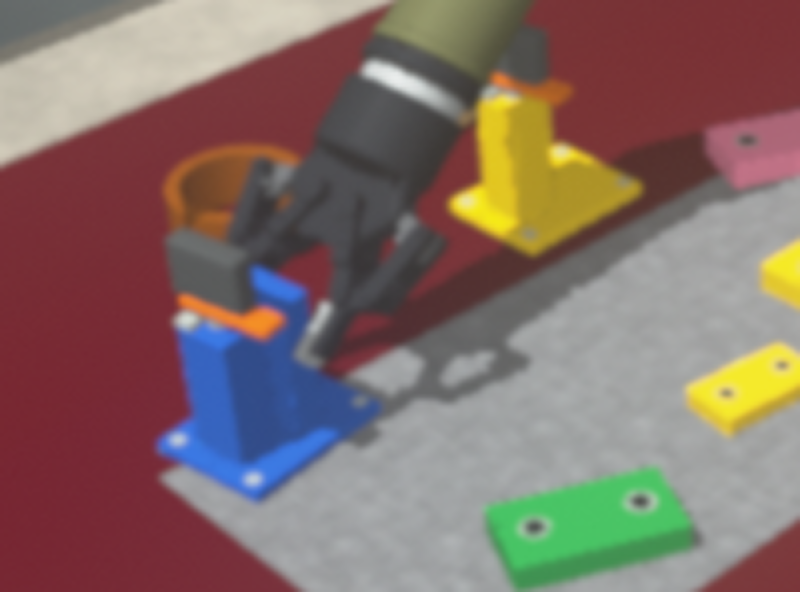

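Request:
play_rows(
  motion=[
    [[0,0,0,0,2,-2,255],[0,0,0,-1,4,-3,255],[0,0,0,-1,5,-3,255],[0,0,0,-1,6,-3,255],[0,0,0,-1,6,-3,255]],
  ],
)

```text
time: 11.28
eef_pos: [0.5708, 0.3179, 0.0713]
tcp_rot: [179.5, -49.6, 99.0]
force: [-0.1, -0.0, -1.7]
grip_width: 0.0522
```

Request:
play_rows(
  motion=[
    [[0,0,0,0,1,-1,255],[0,0,0,0,3,-1.5,255],[0,0,0,0,4,-1.5,255],[0,0,0,0,4,-1.5,255]],
  ],
)

```text
time: 11.62
eef_pos: [0.5708, 0.3183, 0.0711]
tcp_rot: [179.6, -49.5, 99.0]
force: [-3.0, -23.6, 17.9]
grip_width: 0.0522
```

Contact with the post and the base. I'll relax, open and inspect.

Request:
play_rows(
  motion=[
    [[0,0,0,0,0,0,255],[0,0,0,0,0,0,255],[0,0,0,0,0,0,0],[0,0,0,0,0,0,0],[0,0,0,0,0,0,0],[0,0,0,0,0,0,0]],
  ],
)

```text
time: 12.12
eef_pos: [0.5705, 0.3191, 0.0712]
tcp_rot: [179.6, -49.5, 99.0]
force: [0.5, -0.9, 0.2]
grip_width: 0.0852
```

Request:
play_rows(
  motion=[
    [[0,0,0,2,-12,4,0],[0,0,0,5,-35,12,0],[0,0,0,10,-65,30,0],[0,0,0,15,-95,60,0],[0,0,0,15,-100,100,0],[0,0,0,15,-100,140,0],[0,0,0,15,-100,180,0],[0,0,0,15,-100,180,0]],
  ],
)

```text
time: 12.78
eef_pos: [0.5884, 0.2208, 0.2606]
tcp_rot: [178.4, -49.6, 99.8]
force: [0.5, 2.5, 0.0]
grip_width: 0.0855
```

Run:
```python
from h import *
w=grab("wrist","w11")
s=grab("side","s11")
I=s["image"][220:380,150:350]
cv2.imwrite("pics/c11s.png",cv2.resize(I,None,fx=4,fy=3.7,interpolation=cv2.INTER_CUBIC)[:,:,::-1])
```

```text
(no output)
```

View pics/w11.png

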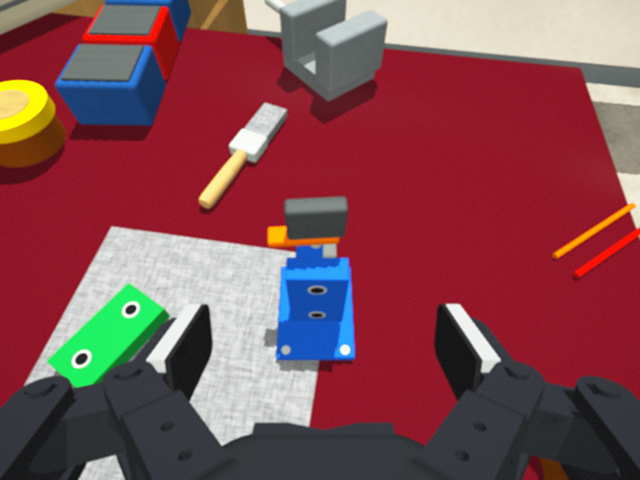

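View pics/c11s.png

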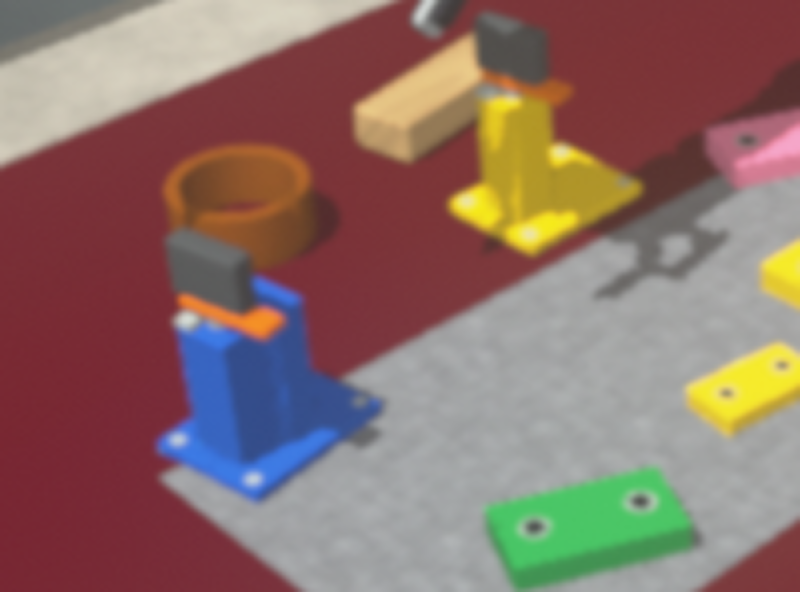

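The blue plate stands square in the middle of its stand. Next is the blue latch: bring the tool vertical above its axis.

Request:
play_rows(
  motion=[
    [[-7,-1,0,0,0,40,0],[-14,-2,0,-20,100,60,0],[-21,-3,0,-20,130,60,0],[-28,-4.5,0,-24,130,60,0],[-35,-5.5,0,-24,130,60,0],[-42,-6.5,0,-24,130,60,0],[-49,-7.7,0,-24,131,60,0],[-49,-7.7,0,-24,131,60,0],[-49,-7.7,0,-24,131,60,0]],
  ],
)

```text
time: 13.63
eef_pos: [0.5593, 0.3542, 0.3115]
tcp_rot: [179.6, 0.2, 99.6]
force: [-0.3, 0.3, -0.2]
grip_width: 0.0856
```

Request:
play_rows(
  motion=[
    [[0,0,-87,0,0,0,0],[0,0,-87,0,0,0,0],[0,0,-87,0,0,0,0],[0,0,-87,0,0,0,0],[0,0,-87,0,0,0,0],[0,0,-87,0,0,0,0],[0,0,-87,0,0,0,0],[0,0,-87,0,0,0,0],[0,0,-87,0,0,0,0],[0,0,-87,0,0,0,0],[0,0,-87,0,0,0,0],[0,0,-87,0,0,0,0]],
  ],
)

```text
time: 14.63
eef_pos: [0.56, 0.3512, 0.3098]
tcp_rot: [179.6, 0.3, 12.6]
force: [0.9, 0.4, 0.2]
grip_width: 0.0855
```

Run:
```python
from h import *
s=telemetry.state();print(s["joint_positions"].round(1))
w=grab("wrist","w12")
```

```text
[ -42.7   39.7   12.8   78.5   -8.8   63.2 -106. ]
```

View pics/w12.png

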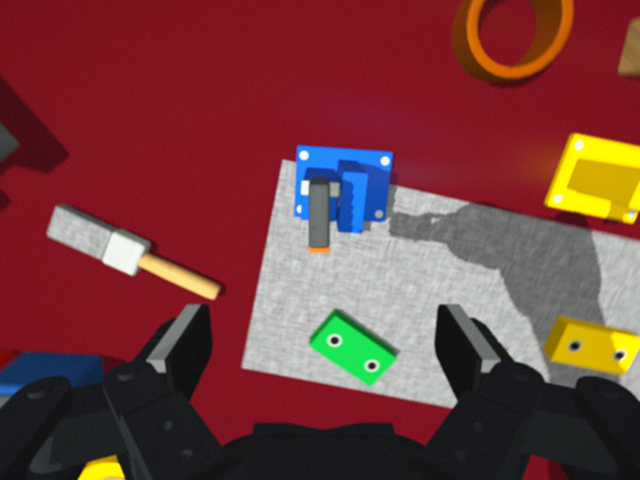

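Run:
```python
from h import *
np.set_printoptions(precision=1,suppress=True)
w=grab("wrist"); s=telemetry.state();print(s["eef_pos"]*1000)
I=w["image"][140:260,280:400]
cv2.imwrite("pics/c12.png",cv2.resize(I,None,fx=5,fy=5,interpolation=cv2.INTER_CUBIC)[:,:,::-1])
h=cv2.cvtColor(w["image"],cv2.COLOR_RGB2HSV); m=cv2.inRange(h,(0,0,0),(180,60,140))[170:260,295:345]
m2=np.zeros(w["image"].shape[:2],np.uint8); m2[170:260,295:345]=m
ct=max(cv2.findContours(m2,cv2.RETR_EXTERNAL,cv2.CHAIN_APPROX_NONE)[0],key=cv2.contourArea)
print(cv2.boundingRect(ct))
p=cast(w,ct.reshape(-1,2),.162)[:,:2]*1000
print(cv2.minAreaRect(p.astype(np.float32)))
```

```text
[559.9 351.5 309.9]
(309, 178, 30, 69)
((569.7277221679688, 352.45458984375), (51.3279914855957, 20.785375595092773), 11.741808891296387)
```

View pics/c12.png

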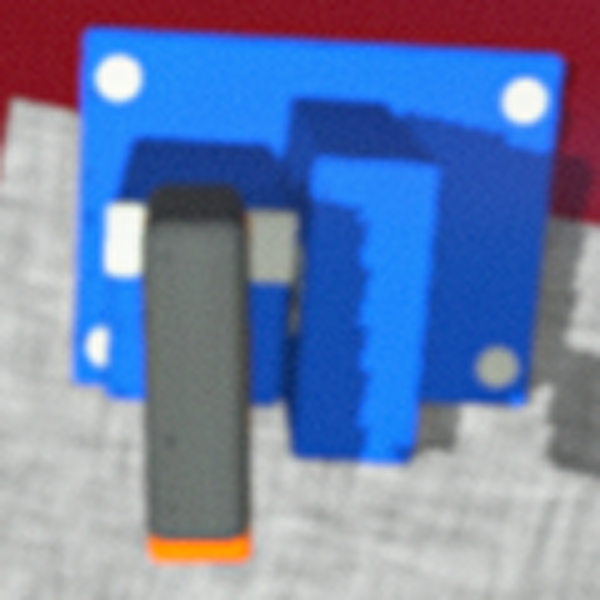

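Request:
play_rows(
  motion=[
    [[0,0,0,5.5,1.5,-40,0],[0,0,0,5.5,1.5,-80,0],[0,0,0,5.5,1.5,-110,0],[0,0,0,5.5,1.5,-135,0],[0,0,0,5.5,1.5,-150,0],[0,0,0,5.5,1.5,-157,0],[0,0,0,5.5,1.5,-157,0],[0,0,0,5.5,1.5,-157,255],[0,0,0,5.5,1.5,-157,255],[0,0,0,5.5,1.5,-157,255],[0,0,0,5.5,1.5,-157,255],[0,0,0,5.5,1.5,-157,255]],
  ],
  newtons=30,
)

```text
time: 15.73
eef_pos: [0.5658, 0.3533, 0.1538]
tcp_rot: [179.6, 0.2, 13.0]
force: [0.5, -0.7, -1.0]
grip_width: 0.0257
```

Request:
play_rows(
  motion=[
    [[0,0,0,0,0,0,255],[0,0,0,0,0,0,255],[0,0,0,0,0,0,255],[0,0,0,0,0,0,255]],
  ],
)

```text
time: 16.07
eef_pos: [0.5655, 0.3544, 0.1542]
tcp_rot: [179.7, 0.2, 13.1]
force: [-2.3, 2.8, 2.6]
grip_width: 0.0157
```

Run:
```python
from h import *
s=telemetry.state();print(s["joint_positions"].round(1),s["moment"])
w=grab("wrist","w13")
```

```text
[ -41.4   49.6   10.2   86.7  -10.7   45.  -104. ] [0.63633758 0.38707699 0.02709377]
```

View pics/w13.png

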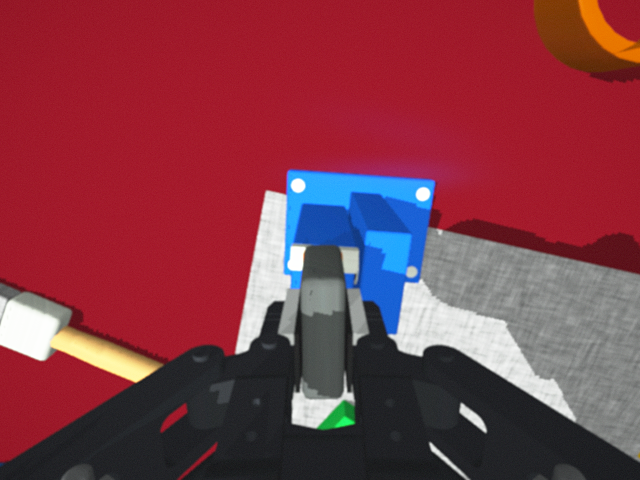

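Request:
play_rows(
  motion=[
    [[0,0,6,0,0,0,255],[0,0,13,0,0,0,255],[0,0,20,0,0,0,255],[0,0,27,0,0,0,255],[0,0,34,0,0,0,255],[0,0,41,0,0,0,255],[0,0,41,0,0,0,255]],
  ],
)

```text
time: 16.7
eef_pos: [0.565, 0.3552, 0.1542]
tcp_rot: [179.7, 0.2, 54.3]
force: [-1.7, 2.7, 0.8]
grip_width: 0.015
```

Request:
play_rows(
  motion=[
    [[0,0,6,0,0,0,255],[0,0,13,0,0,0,255],[0,0,20,0,0,0,255],[0,0,27,0,0,0,255],[0,0,34,0,0,0,255],[0,0,40,0,0,-1,255],[0,0,44,0,0,-2,255],[0,0,45,0,0,-3,255],[0,0,45,0,0,-3,255],[0,0,45,0,0,-3,255]],
  ],
)

```text
time: 17.53
eef_pos: [0.5641, 0.3557, 0.151]
tcp_rot: [179.8, 0.1, 99.1]
force: [-3.1, 3.9, -0.4]
grip_width: 0.0153
```

Run:
```python
from h import *
s=telemetry.state();print(s["joint_positions"].round(1),s["moment"])
w=grab("wrist","w14")
```

```text
[-29.2  49.5 -13.7  86.6  14.9  45.7 -39.6] [ 0.59646836  0.7390148  -0.10044488]
```

View pics/w14.png

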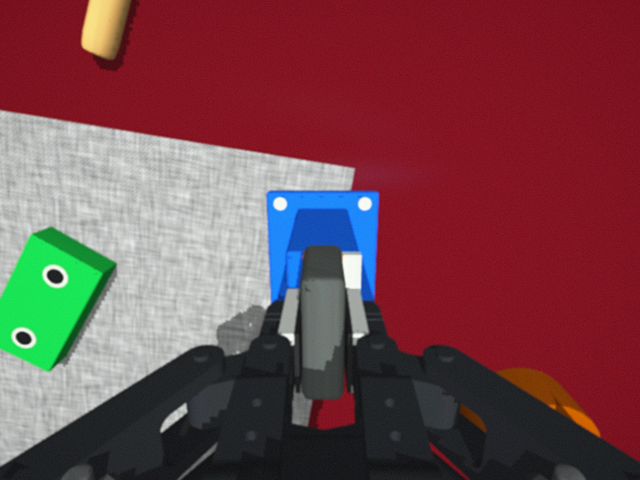

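Request:
play_rows(
  motion=[
    [[0,0,0,0,0,0,0],[0,0,0,0,0,0,0],[0,0,0,0,0,0,0],[0,0,0,0,0,0,0],[0,0,0,0,0,40,0],[0,0,0,0,0,80,0],[0,0,0,0,0,120,0],[0,0,0,0,-30,160,0],[0,0,0,-20,-70,180,0],[0,0,0,-40,-110,180,0],[0,0,0,-60,-150,180,0],[0,0,0,-80,-190,180,0]],
  ],
)

```text
time: 18.58
eef_pos: [0.4935, 0.1834, 0.3316]
tcp_rot: [179.7, 0.2, 99.0]
force: [0.9, -1.5, 0.5]
grip_width: 0.0854
```

Run:
```python
from h import *
w=grab("wrist","w15")
s=grab("side","s15")
I=s["image"][220:380,150:350]
cv2.imwrite("pics/c15s.png",cv2.resize(I,None,fx=4,fy=3.7,interpolation=cv2.INTER_CUBIC)[:,:,::-1])
```

```text
(no output)
```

View pics/w15.png

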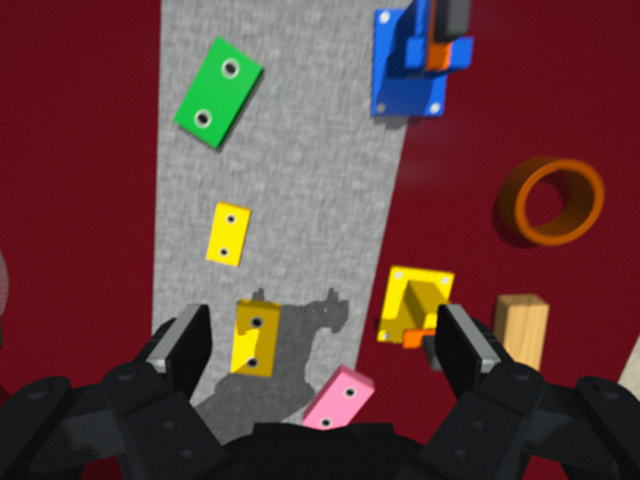

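View pics/c15s.png

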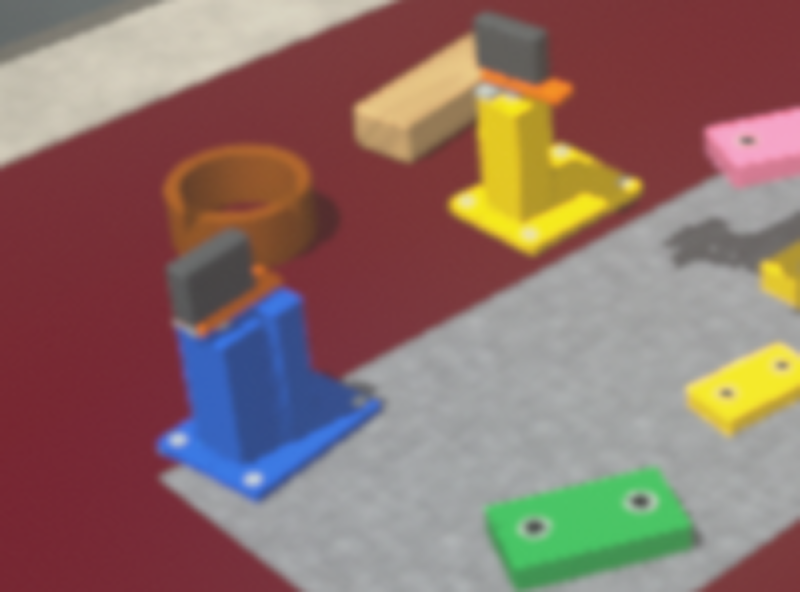

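Blue is locked with the tab across the plate. Next I'll look at the yellow plate.

Request:
play_rows(
  motion=[
    [[0,0,-8,-52,-212,-62,0],[0,0,-8,-52,-212,-62,0],[0,0,-8,-52,-212,-62,0],[0,0,-8,-52,-212,-62,0],[0,0,-8,-52,-212,-62,0],[0,0,-8,-52,-212,-62,0],[0,0,-8,-52,-212,-62,0],[0,0,-8,-52,-212,-62,0],[0,0,-8,-52,-212,-62,0]],
  ],
  newtons=80,
)

```text
time: 19.43
eef_pos: [0.4399, -0.0349, 0.2687]
tcp_rot: [-180.0, 0.6, 90.6]
force: [1.1, 0.1, 0.0]
grip_width: 0.0858
```

Run:
```python
from h import *
s=telemetry.state();print(s["eef_pos"]*1000,s["joint_positions"].round(1))
w=grab("wrist","w16")
for b in blobs(w,"yellow",.022,amin=500): print(b)
for b in blobs(w,"yellow",.010,amin=500): print(b)
```

```text
[439.86035963 -34.85008625 268.7484568 ] [  8.   24.6 -14.3 118.3  10.4  38.3 -12.7]
([323.0, 187.0], [441.4, -28.8], [100.1, 53.6], -89.5)
([545.0, 102.0], [650.3, 46.0], [112.9, 100.9], 1.9)
([271.0, 36.0], [394.0, 104.5], [64.5, 39.0], 83.5)
([323.0, 187.0], [441.5, -31.1], [103.4, 55.3], -89.5)
([545.0, 102.0], [657.1, 46.2], [116.6, 104.2], 1.9)
([271.0, 36.0], [392.5, 106.5], [66.5, 40.3], 83.5)
```

View pics/w16.png

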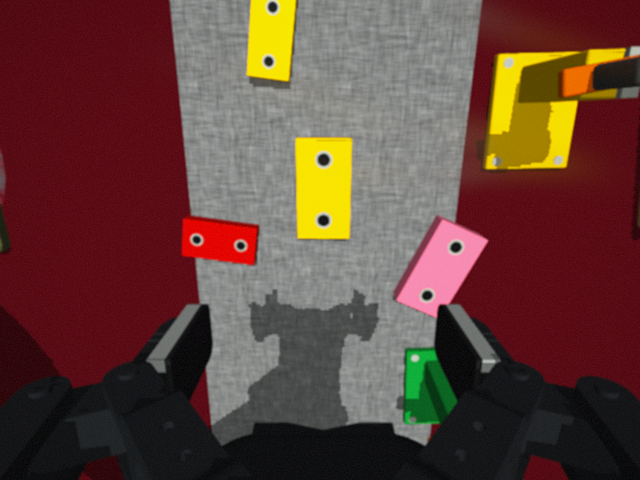

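The large yellow plate is at (323,187), 100x54 mm, which confirms it. I'll grasp it with a 40° lean.

Request:
play_rows(
  motion=[
    [[-7,0,0,1.5,18,-40,0],[-14,0,0,1.5,18,-80,0],[-21,0,0,1.5,18,-120,0],[-28,0,0,1.5,18,-155,0],[-35,-0.3,0,1.5,18,-185,0],[-40,-0.4,0,1.5,18,-205,0],[-40,-0.4,0,1.5,18,-222,0],[-40,-0.4,0,1.5,18,-236,0],[-40,-0.4,0,1.5,18,-244,0],[-40,-0.4,0,1.5,18,-248,0],[-40,-0.4,0,1.5,18,-248,0]],
  ],
)

```text
time: 20.4
eef_pos: [0.4419, -0.0158, 0.0208]
tcp_rot: [-179.9, 40.5, 90.7]
force: [0.5, 0.2, 0.0]
grip_width: 0.0854
```

Run:
```python
from h import *
w=grab("wrist","w17")
```

```text
(no output)
```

View pics/w17.png

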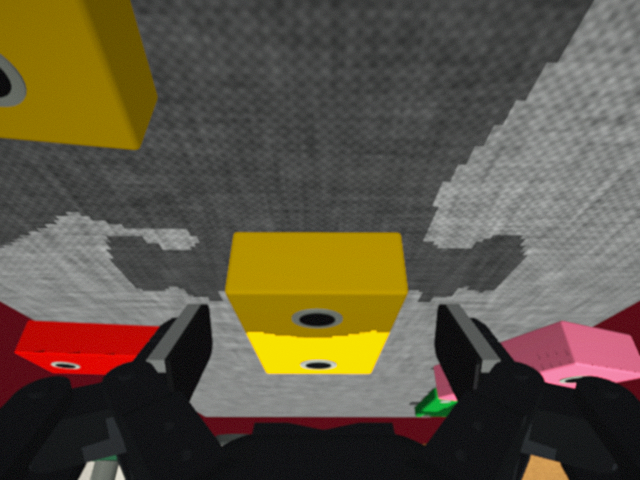

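Request:
play_rows(
  motion=[
    [[0,0,0,0,0,-1,255],[0,0,0,0,0,-1,255],[0,0,0,0,0,-1,255],[0,0,0,0,0,-1,255],[0,0,0,0,0,-1,255],[0,0,0,0,0,-1,255],[0,0,0,0,0,30,255],[0,0,0,0,0,70,255],[0,0,0,0,0,110,255],[0,0,0,0,0,150,255],[0,0,0,0,0,190,255],[0,0,0,0,0,230,255]],
  ],
  newtons=80,
)

```text
time: 21.45
eef_pos: [0.4412, -0.0166, 0.2536]
tcp_rot: [180.0, 40.4, 90.5]
force: [1.2, 1.0, -3.6]
grip_width: 0.0524
```

```bash
cat >> h.py <<'E'
P6=np.array([[50,27,-11],[50,-27,-11],[50,-27,11],[50,27,11],[-50,-27,11],[-50,27,11]],float)/1000
def pnp(f,u):
    K=np.array(f["camera_matrix"]);D=np.array(f["dist"]);u=np.array(u,float)
    ok,r,t=cv2.solvePnP(P6,u,K,D)
    T=np.eye(4);T[:3,:3]=cv2.Rodrigues(r)[0];T[:3,3]=t[:,0]
    W=np.array(f["hand_eye"])@T
    print("err",np.abs(cv2.projectPoints(P6,r,t,K,D)[0].reshape(-1,2)-u).max().round(1))
    s=telemetry.state(); R=Ro.from_euler("xyz",s["tcp_rot"],degrees=True).as_matrix()
    print("tool centre",(W[:3,3]*1000).round(1),"tilt in tool deg",np.degrees(np.arctan2(-W[2,0],W[0,0])).round(1))
    print("offset world",((R@W[:3,3])*1000).round(1),"axes\n",(R@W[:3,:3]).round(3))
E
python3 - <<'E'
from h import *
print(telemetry.state()["joint_positions"].round(1))
w=grab("wrist","w18")
m=mask(w,"yellow",vmin=40);m[:200]=0;m[:,:215]=0;m[:,430:]=0;m[385:]=0
print(quadfit(m,6).tolist())
E
```

```text
[-42.   37.5  21.5 119.7  33.8  46.9 -50.4]
[[404, 228], [412, 289], [375, 369], [271, 369], [233, 286], [241, 231]]
```

View pics/w18.png

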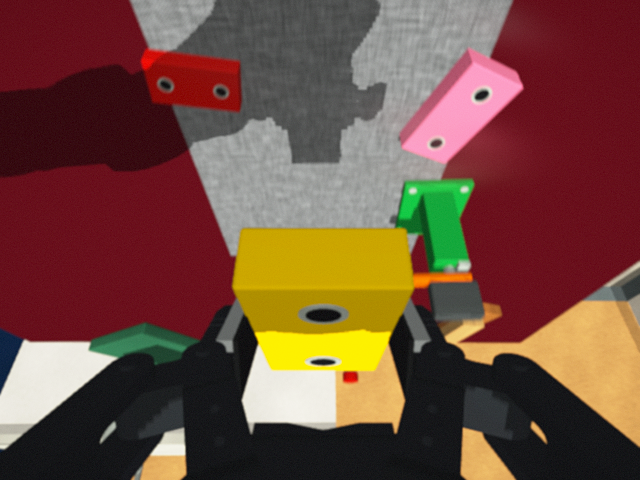

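Run:
```python
from h import *
w=grab("wrist")
pnp(w,[(239,228),(406,228),(414,290),(233,288),(377,371),(269,371)])
t=grab("top","t18")
I=t["image"][195:265,270:340]
cv2.imwrite("pics/c18t.png",cv2.resize(I,None,fx=8,fy=8,interpolation=cv2.INTER_CUBIC)[:,:,::-1])
s=grab("side")
I=s["image"][210:300,240:330]
cv2.imwrite("pics/c18s.png",cv2.resize(I,None,fx=6,fy=6,interpolation=cv2.INTER_CUBIC)[:,:,::-1])
```

```text
err 1.7
tool centre [-3.8  1.  18.2] tilt in tool deg 40.4
offset world [  1.2 -14.7 -11.4] axes
 [[-0.007 -1.    -0.014]
 [ 1.    -0.007 -0.003]
 [ 0.003 -0.014  1.   ]]
```

View pics/c18t.png

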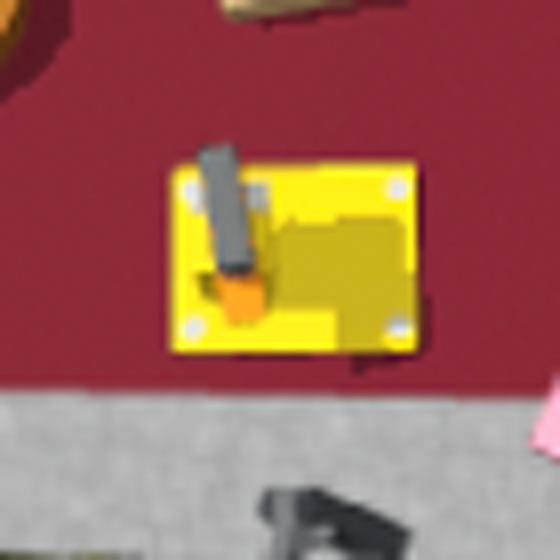

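View pics/c18s.png

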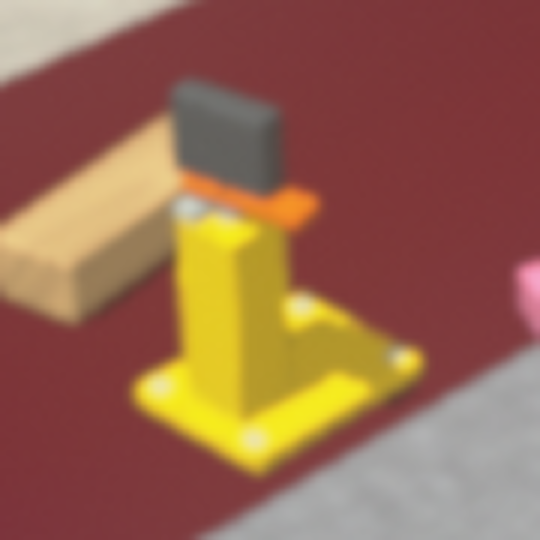

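Run:
```python
from h import *
np.set_printoptions(precision=1,suppress=True)
ang=90.9
t=grab("top");s=grab("side")
a=np.radians(ang);ux=np.array([np.cos(a),np.sin(a)]);uy=np.array([-ux[1],ux[0]])
L=[(55,-40),(-50,-40),(-50,40),(55,40)]
uv=np.array([(168,164),(419,160),(420,353),(168,353)])/8+[270,195]-.45
A=cast(t,uv,.01)[:,:2]*1000
print(A, [np.degrees(np.arctan2(*(A[i]-A[j])[::-1])) for i,j in [(0,1),(3,2)]],[np.degrees(np.arctan2(*(A[i]-A[j])[::-1]))+90 for i,j in [(0,3),(1,2)]])
for p,l in zip(A,L): print(p-(ux*l[0]+uy*l[1]))
uv=np.array([(130,383),(302,290),(427,352),(258,462)])/6+[240,210]-.45
B=cast(s,uv,.01)[:,:2]*1000;print("side",[np.degrees(np.arctan2(*(B[i]-B[j])[::-1])) for i,j in [(0,1),(3,2)]])
for p,l in zip(B,L): print(p-(ux*l[0]+uy*l[1]))
```

```text
[[676.7 100.8]
 [680.2  -7.9]
 [596.   -9.6]
 [594.2  99. ]] [np.float64(91.87154214291895), np.float64(90.94290143527459)] [np.float64(91.26447893798898), np.float64(91.17559013921483)]
[637.5  45.2]
[639.4  41.5]
[635.2  41. ]
[635.1  44.6]
side [np.float64(90.27071840598312), np.float64(93.82127054554792)]
[640.   41.6]
[638.9  40.4]
[640.9  37.4]
[635.2  43.3]
```

Request:
play_rows(
  motion=[
    [[7,0,0.7,20,-10,20,255],[14,0,0.7,40,-20,40,255],[21,0,0.7,60,-30,50,255],[28,0,0.7,80,-40,50,255],[35,0.5,0.7,100,-50,50,255],[42,0.7,0.7,120,-60,50,255],[49,0.9,0.7,140,-70,50,255],[56,1,0.7,160,-70,50,255],[63,1,0.7,180,-70,50,255],[70,1.2,0.7,190,-70,40,255],[77,1.4,0.7,197,-70,30,255],[83,1.5,0.7,197,-70,30,255]],
  ],
)

```text
time: 22.75
eef_pos: [0.6372, -0.0887, 0.2742]
tcp_rot: [-179.3, -42.8, 91.0]
force: [0.8, 0.0, -5.5]
grip_width: 0.0518
```

Run:
```python
from h import *
s=telemetry.state();print(s["joint_positions"].round(1))
R=Ro.from_euler("xyz",s["tcp_rot"],degrees=True).as_matrix()
# target: tool y horizontal along X', z = u cos40 - Z sin40 (tilt 40.4)
a=np.radians(91.2);u=np.array([np.cos(a),np.sin(a),0]);Z=np.array([0,0,1.]);th=np.radians(40.4)
z=u*np.cos(th)-Z*np.sin(th);x=u*np.sin(th)+Z*np.cos(th);y=np.cross(z,x)
print(Ro.from_matrix(np.c_[x,y,z]@R.T).as_rotvec(degrees=True).round(1))
grab("side","s19");grab("wrist","w19")
```

```text
[ 31.   51.  -20.2  75.2 -26.1  72.2  28.9]
[ 6.8 -0.3 -0.2]
```

View pics/s19.png

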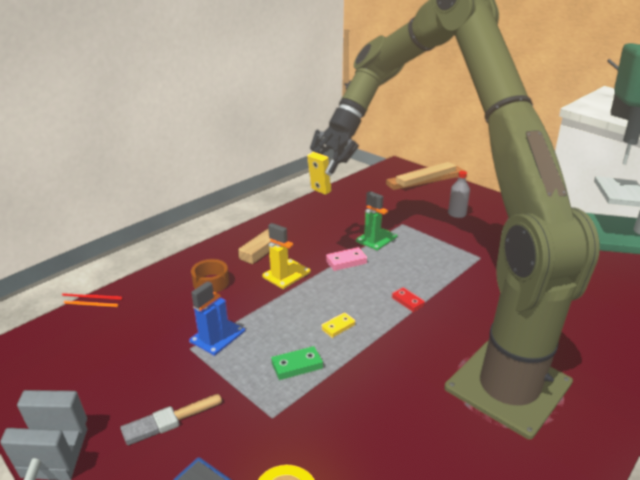

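View pics/w19.png

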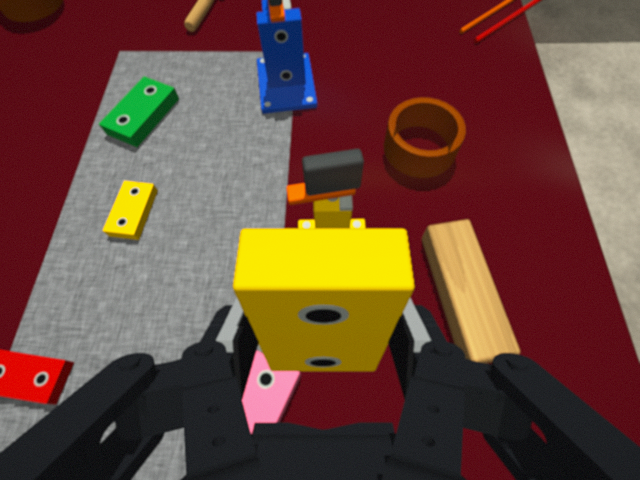

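Request:
play_rows(
  motion=[
    [[6.8,-0.3,-0.2,2,10,-20,255],[6.8,-0.3,-0.2,2,25,-50,255],[6.8,-0.3,-0.2,2,45,-80,255],[6.8,-0.3,-0.2,2,60,-110,255],[6.8,-0.3,-0.2,2,62,-140,255],[6.8,-0.3,-0.2,2,62,-165,255],[6.8,-0.3,-0.2,2,62,-182,255],[6.8,-0.3,-0.2,2,62,-194,255],[6.8,-0.3,-0.2,2,62,-194,255],[6.8,-0.3,-0.2,2,62,-194,255]],
  ],
)

```text
time: 23.68
eef_pos: [0.6371, -0.0298, 0.0775]
tcp_rot: [-179.3, -49.3, 90.5]
force: [0.3, 0.0, -3.0]
grip_width: 0.0521
```

Run:
```python
from h import *
s=telemetry.state();print((s["eef_pos"]*1000).round(1),s["joint_positions"].round(1))
w=grab("wrist","w20")
pnp(w,[(239,228),(406,228),(414,290),(233,288),(377,371),(269,371)])
s=grab("side","s20")
I=s["image"][180:340,220:420]
cv2.imwrite("pics/c20s.png",cv2.resize(I,None,fx=4,fy=3.7,interpolation=cv2.INTER_CUBIC)[:,:,::-1])
```

```text
[637.1 -29.8  77.5] [ 30.4  67.4 -23.7  81.5 -29.9  55.2  40.3]
err 1.7
tool centre [-3.5  1.2 18.9] tilt in tool deg 40.4
offset world [  0.8  12.1 -15. ] axes
 [[ 0.004 -1.     0.016]
 [ 0.006 -0.016 -1.   ]
 [ 1.     0.004  0.006]]
```

View pics/w20.png

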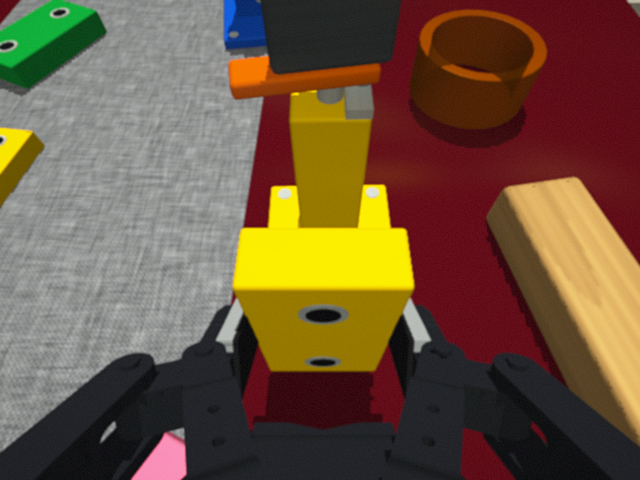

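View pics/c20s.png

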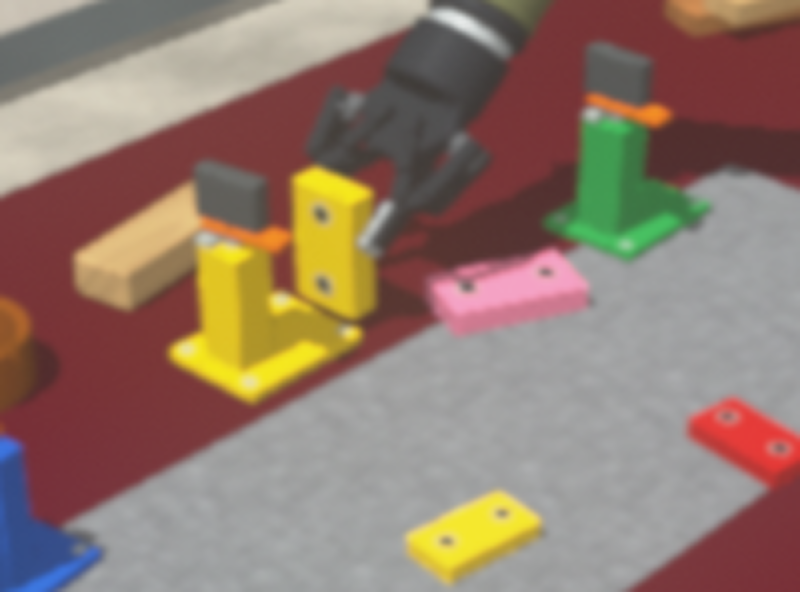

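Request:
play_rows(
  motion=[
    [[0,0,0.7,3,20,-2,255],[0,0,0.7,3,32,-4,255],[0,0,0.7,3,44,-4,255],[0,0,0.7,3,52,-4,255],[0,0,0.7,3,58,-4,255],[0,0,0.7,3,58,-4,255],[0,0,0.7,3,58,-4,255]],
  ],
)

```text
time: 24.37
eef_pos: [0.641, 0.0278, 0.075]
tcp_rot: [-179.5, -49.2, 91.4]
force: [-0.5, -0.3, -4.5]
grip_width: 0.0516
```

Run:
```python
from h import *
w=grab("wrist","w21")
```

```text
(no output)
```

View pics/w21.png

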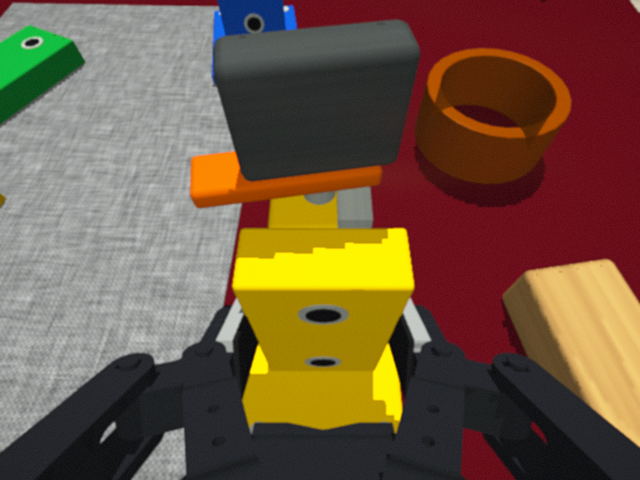

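Request:
play_rows(
  motion=[
    [[0,0,0,0,2,-2,255],[0,0,0,0,4,-3,255],[0,0,0,0,6,-3,255],[0,0,0,0,7,-4,255],[0,0,0,0,7,-4,255]],
  ],
)

```text
time: 24.83
eef_pos: [0.6426, 0.0319, 0.0737]
tcp_rot: [-179.8, -49.3, 91.4]
force: [-3.9, -8.1, 12.0]
grip_width: 0.0519
```

Request:
play_rows(
  motion=[
    [[0,0,0,-1,4,0.5,255],[0,0,0,-1,5,0.5,255],[0,0,0,-1,5,0.5,255]],
  ],
)

```text
time: 25.08
eef_pos: [0.6426, 0.0322, 0.0737]
tcp_rot: [-180.0, -49.0, 91.3]
force: [-0.1, -9.0, 1.3]
grip_width: 0.0525
```

Run:
```python
from h import *
w=grab("wrist","w22")
s=grab("side","s20")
I=s["image"][180:340,220:420]
cv2.imwrite("pics/c22s.png",cv2.resize(I,None,fx=4,fy=3.7,interpolation=cv2.INTER_CUBIC)[:,:,::-1])
```

```text
(no output)
```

View pics/w22.png

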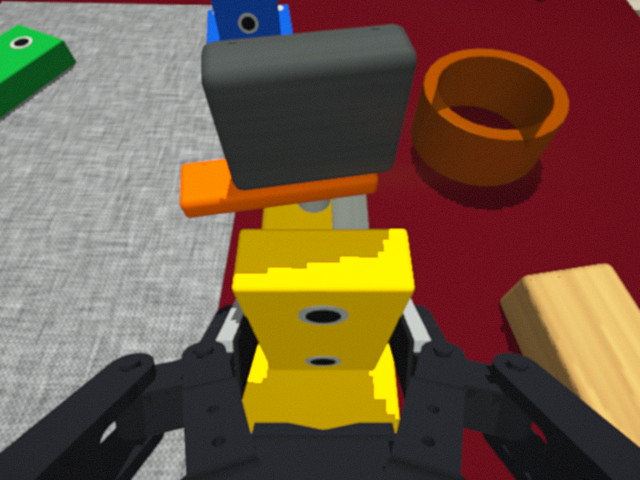

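View pics/c22s.png

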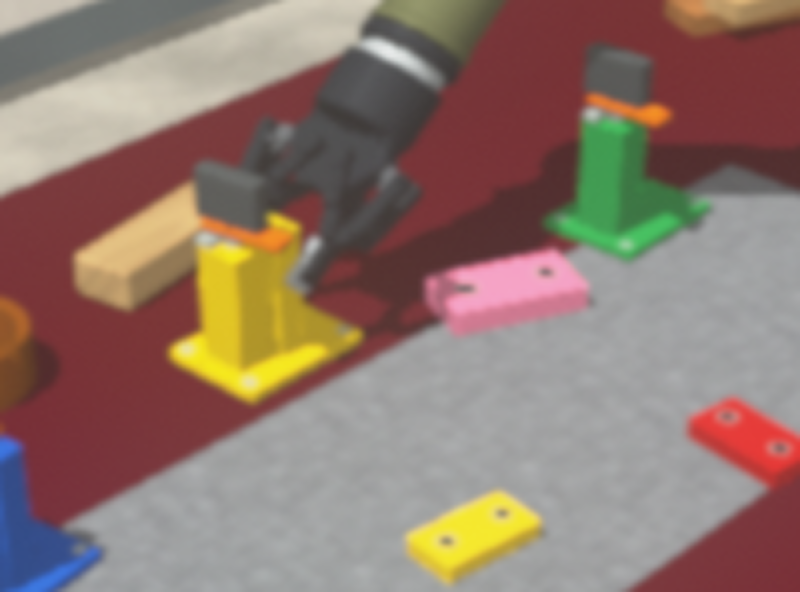

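Request:
play_rows(
  motion=[
    [[0,0,0,-2,1,-1,255],[0,0,0,-2,1,-1.5,255],[0,0,0,-2,1,-1.5,255],[0,0,0,-2,0,-1,0],[0,0,0,-2,0,-1,0],[0,0,0,-2,0,-1,0],[0,0,0,-2,0,-1,0]],
  ],
)

```text
time: 25.77
eef_pos: [0.6403, 0.0327, 0.0727]
tcp_rot: [-179.9, -49.0, 91.3]
force: [-0.1, 0.2, -0.1]
grip_width: 0.0855
```

Request:
play_rows(
  motion=[
    [[0,0,0,0,-12,4,0],[0,0,0,1,-35,12,0],[0,0,0,1,-65,30,0],[0,0,0,2,-95,60,0],[0,0,0,2,-100,100,0],[0,0,0,2,-100,140,0],[0,0,0,2,-100,180,0],[0,0,0,2,-100,180,0]],
  ],
)

```text
time: 26.43
eef_pos: [0.6461, -0.0679, 0.2621]
tcp_rot: [178.9, -48.9, 92.1]
force: [1.5, 0.2, 0.4]
grip_width: 0.0856
```

Run:
```python
from h import *
w=grab("wrist","w23")
s=grab("side","s20")
I=s["image"][180:340,220:420]
cv2.imwrite("pics/c23s.png",cv2.resize(I,None,fx=4,fy=3.7,interpolation=cv2.INTER_CUBIC)[:,:,::-1])
```

```text
(no output)
```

View pics/w23.png

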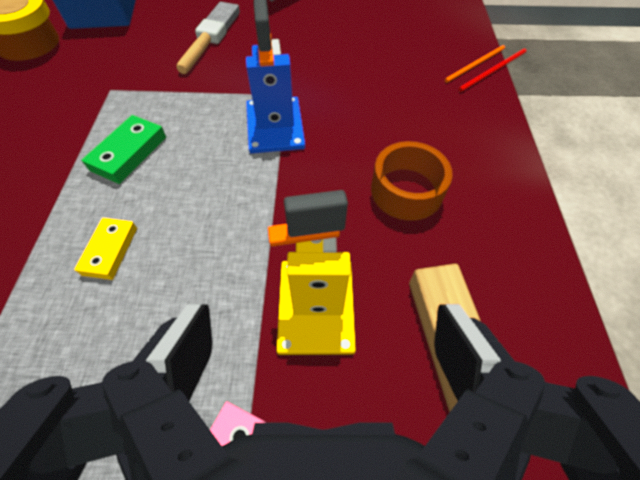

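View pics/c23s.png

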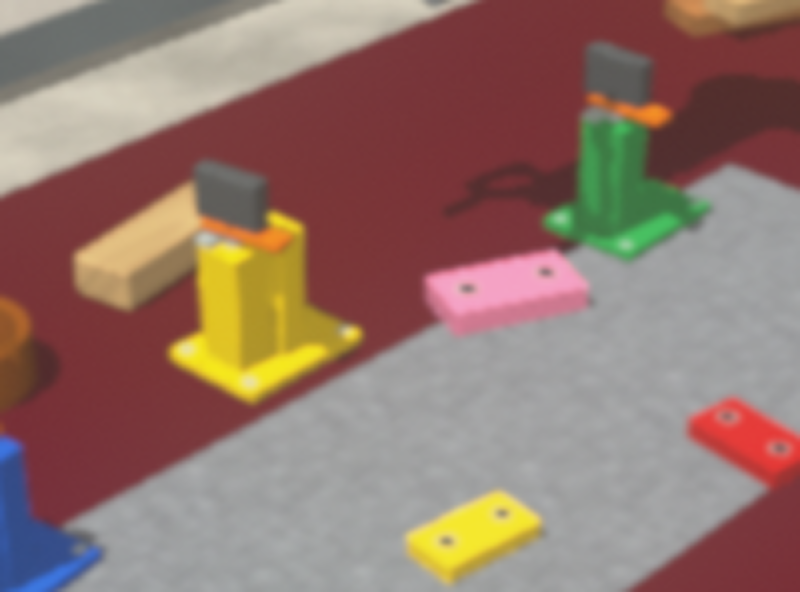

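Request:
play_rows(
  motion=[
    [[-7,0,0,0,0,40,0],[-14,0,0,-3,40,50,0],[-21,0,0,-7,80,50,0],[-28,0,0,-7,120,50,0],[-35,-0.7,0,-7,137,50,0],[-42,-0.9,0,-7,137,50,0],[-49,-1,0,-7,137,50,0],[-49,-1,0,-7,137,50,0],[-49,-1,0,-7,137,50,0]],
  ],
)

```text
time: 27.28
eef_pos: [0.6349, 0.0722, 0.3032]
tcp_rot: [-179.8, 0.1, 91.7]
force: [0.4, -0.7, -0.4]
grip_width: 0.0849
```

Request:
play_rows(
  motion=[
    [[0,0,-80,0,0,0,0],[0,0,-80,0,0,0,0],[0,0,-80,0,0,0,0],[0,0,-80,0,0,0,0],[0,0,-80,0,0,0,0],[0,0,-80,0,0,0,0],[0,0,-80,0,0,0,0],[0,0,-80,0,0,0,0],[0,0,-80,0,0,0,0],[0,0,-80,0,0,0,0],[0,0,-80,0,0,0,0],[0,0,-80,0,0,0,0]],
  ],
)

```text
time: 28.28
eef_pos: [0.6346, 0.0684, 0.3018]
tcp_rot: [-179.8, 0.2, 11.2]
force: [0.1, 0.6, 0.6]
grip_width: 0.0856
```

Run:
```python
from h import *
s=telemetry.state();print((s["eef_pos"]*1000).round(1),s["joint_positions"].round(1))
w=grab("wrist","w24")
I=w["image"][120:300,240:420]
cv2.imwrite("pics/c24.png",cv2.resize(I,None,fx=3,fy=3,interpolation=cv2.INTER_CUBIC)[:,:,::-1])
```

```text
[634.6  68.4 301.8] [-22.7  39.3  23.9  84.2 -17.3  60.4 -73.7]
```

View pics/c24.png

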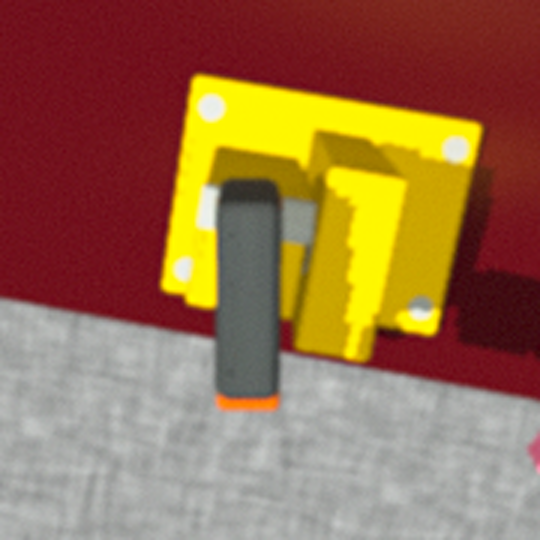

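Run:
```python
from h import *
w=grab("wrist");s=telemetry.state();print((s["eef_pos"]*1000).round(1))
print(cast(w,[(322.7,219.4)],.162)*1000)
```

```text
[634.7  69.4 302.2]
[[641.64309054  71.17481669 162.        ]]
```

Request:
play_rows(
  motion=[
    [[0,0,0,6,1,-40,0],[0,0,0,6,1,-80,0],[0,0,0,6,1,-110,0],[0,0,0,6,1,-130,0],[0,0,0,6,1,-142,0],[0,0,0,6,1,-149,0],[0,0,0,6,1,-149,0],[0,0,0,6,1,-149,255],[0,0,0,6,1,-149,255],[0,0,0,6,1,-149,255],[0,0,0,6,1,-149,255],[0,0,0,6,1,-149,255]],
  ],
  newtons=30,
)

```text
time: 29.38
eef_pos: [0.6411, 0.0705, 0.154]
tcp_rot: [-179.8, 0.1, 11.7]
force: [0.1, 0.3, 1.1]
grip_width: 0.0257
```

Request:
play_rows(
  motion=[
    [[0,0,0,0,0,0,255],[0,0,0,0,0,0,255],[0,0,0,0,0,0,255],[0,0,0,0,0,0,255]],
  ],
)

```text
time: 29.72
eef_pos: [0.6411, 0.0707, 0.1542]
tcp_rot: [-179.8, 0.1, 11.7]
force: [-0.5, 1.0, 1.5]
grip_width: 0.0155
```

Request:
play_rows(
  motion=[
    [[0,0,6,0,0,0,255],[0,0,13,0,0,0,255],[0,0,20,0,0,0,255],[0,0,27,0,0,0,255],[0,0,34,0,0,0,255],[0,0,40,0,0,0,255],[0,0,40,0,0,0,255]],
  ],
)

```text
time: 30.3
eef_pos: [0.6403, 0.0721, 0.1542]
tcp_rot: [-179.6, 0.0, 51.9]
force: [-1.9, 3.8, 2.3]
grip_width: 0.0153
```

Now to 91.5° (39.6° more).

Request:
play_rows(
  motion=[
    [[0,0,6,0,0,0,255],[0,0,13,0,0,0,255],[0,0,20,0,0,0,255],[0,0,27,0,0,0,255],[0,0,33,0,0,-1,255],[0,0,38,0,0,-2,255],[0,0,40,0,0,-3,255],[0,0,40,0,0,-3,255],[0,0,40,0,0,-3,255]],
  ],
)

```text
time: 31.05
eef_pos: [0.6388, 0.0731, 0.1509]
tcp_rot: [-179.4, -0.0, 91.7]
force: [-3.8, 3.8, 2.8]
grip_width: 0.0155
```

Request:
play_rows(
  motion=[
    [[0,0,0,0,0,0,0],[0,0,0,0,0,0,0],[0,0,0,0,0,0,0],[0,0,0,0,0,0,0],[0,0,0,0,0,40,0],[0,0,0,0,0,80,0],[0,0,0,0,0,120,0],[0,0,0,-30,0,160,0],[0,0,0,-70,0,180,0],[0,0,0,-110,40,180,0],[0,0,0,-150,80,180,0],[0,0,0,-190,110,180,0]],
  ],
)

```text
time: 32.05
eef_pos: [0.4828, 0.155, 0.3315]
tcp_rot: [-179.6, -0.1, 91.6]
force: [-0.2, 1.3, -0.5]
grip_width: 0.0851
```

Run:
```python
from h import *
s=telemetry.state();print((s["eef_pos"]*1000).round(1),s["joint_positions"].round(1))
w=grab("wrist","w25")
for b in blobs(w,"green",.022,amin=500): print(b)
s=grab("side","s20")
I=s["image"][180:340,220:420]
cv2.imwrite("pics/c25s.png",cv2.resize(I,None,fx=4,fy=3.7,interpolation=cv2.INTER_CUBIC)[:,:,::-1])
```

```text
[482.8 155.  331.5] [-20.1  24.6  -4.1 103.1   1.9  52.7 -23.4]
([220.0, 77.0], [370.1, 267.2], [99.4, 56.1], 65.2)
```

View pics/w25.png

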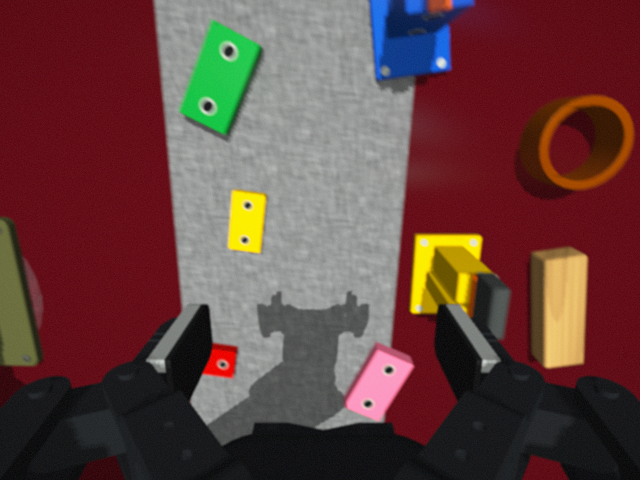

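View pics/c25s.png

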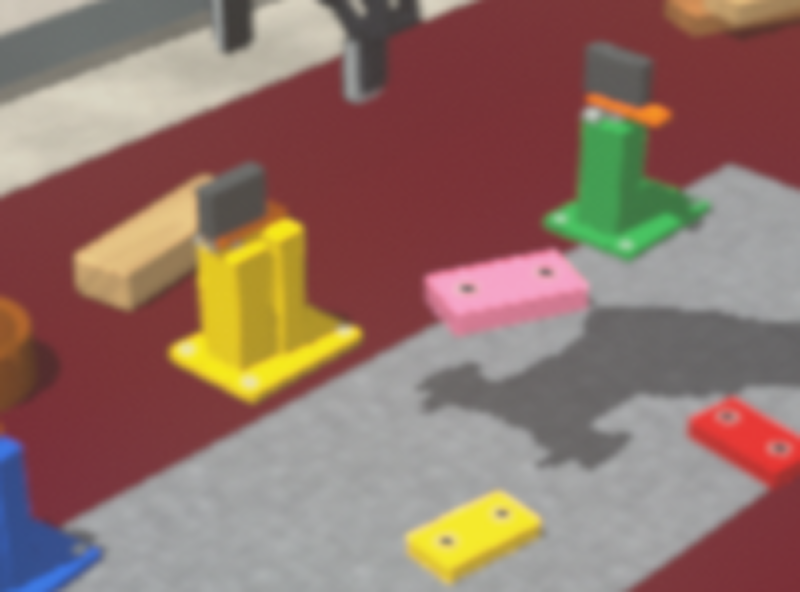

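Yellow is locked across its plate. Next is the green plate.

Request:
play_rows(
  motion=[
    [[0,0,-26.5,-114,111,-61,0],[0,0,-26.5,-114,111,-61,0],[0,0,-26.5,-114,111,-61,0],[0,0,-26.5,-114,111,-61,0],[0,0,-26.5,-114,111,-61,0],[0,0,-26.5,-114,111,-61,0],[0,0,-26.5,-114,111,-61,0],[0,0,-26.5,-114,111,-61,0],[0,0,-26.5,-114,111,-61,0]],
  ],
  newtons=80,
)

```text
time: 32.9
eef_pos: [0.366, 0.2698, 0.2706]
tcp_rot: [-179.4, -0.3, 65.6]
force: [0.4, -0.1, 0.2]
grip_width: 0.0858
```

Run:
```python
from h import *
s=telemetry.state();print((s["eef_pos"]*1000).round(1),s["joint_positions"].round(1))
w=grab("wrist","w26")
for b in blobs(w,"green",.022,amin=500): print(b)
```

```text
[366.  269.8 270.6] [-43.   25.1   1.9 116.6  -2.4  38.3 -63.7]
([330.0, 199.0], [370.3, 267.0], [100.1, 53.6], 65.4)
```

View pics/w26.png

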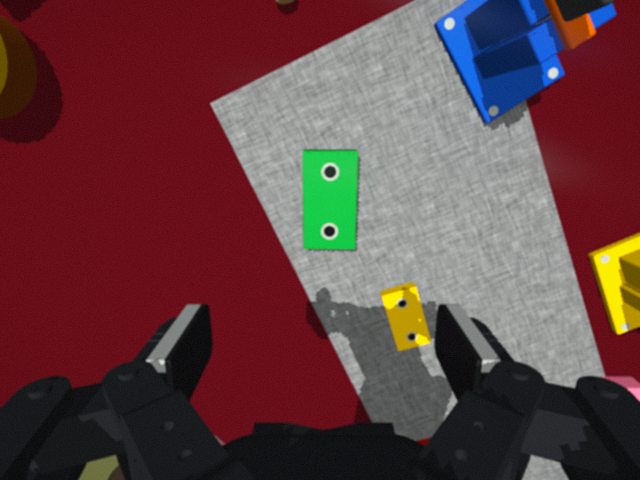

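Request:
play_rows(
  motion=[
    [[-6,3,0,9,8.5,-40,0],[-12,6,0,9,8.5,-80,0],[-18,8.5,0,9,8.5,-120,0],[-25,11,0,9,8.5,-155,0],[-31,14,0,9,8.5,-185,0],[-36.4,16.6,0,9,8.5,-207,0],[-36.4,16.6,0,9,8.5,-224,0],[-36.4,16.6,0,9,8.5,-238,0],[-36.4,16.6,0,9,8.5,-246,0],[-36.4,16.6,0,9,8.5,-250,0],[-36.4,16.6,0,9,8.5,-250,0]],
  ],
)

```text
time: 33.87
eef_pos: [0.3754, 0.2777, 0.0212]
tcp_rot: [-179.3, 39.7, 65.6]
force: [-0.7, 0.0, 0.4]
grip_width: 0.0854
```

Run:
```python
from h import *
w=grab("wrist","w27")
```

```text
(no output)
```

View pics/w27.png

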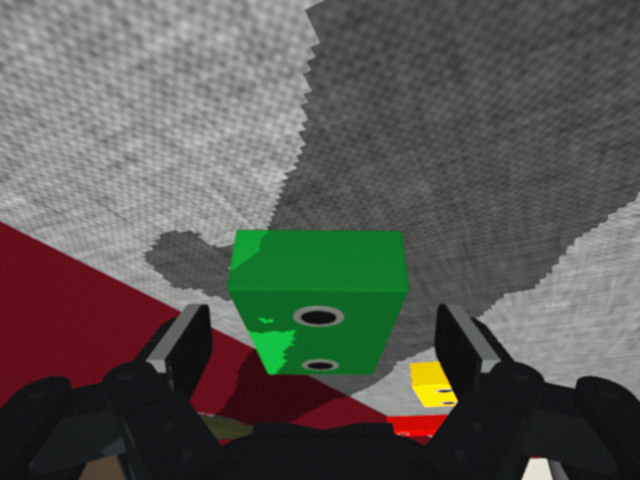

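Request:
play_rows(
  motion=[
    [[0,0,0,0,0,-1,255],[0,0,0,0,0,-1,255],[0,0,0,0,0,-1,255],[0,0,0,0,0,-1,255],[0,0,0,0,0,-1,255],[0,0,0,0,0,-1,255],[0,0,0,0,0,30,255],[0,0,0,0,0,70,255],[0,0,0,0,0,110,255],[0,0,0,0,0,150,255],[0,0,0,0,0,190,255],[0,0,0,0,0,230,255]],
  ],
  newtons=80,
)

```text
time: 34.92
eef_pos: [0.3753, 0.278, 0.2539]
tcp_rot: [-179.3, 39.6, 65.6]
force: [-0.2, 0.9, -2.6]
grip_width: 0.0523
```

Run:
```python
from h import *
s=telemetry.state();print((s["eef_pos"]*1000).round(1),s["joint_positions"].round(1))
w=grab("wrist","w28")
t=grab("top","t28")
I=t["image"][215:275,365:425]
cv2.imwrite("pics/c28t.png",cv2.resize(I,None,fx=9,fy=9,interpolation=cv2.INTER_CUBIC)[:,:,::-1])
```

```text
[375.3 278.  253.9] [-54.7  46.5  11.   89.    4.7  82.7 -71.2]
```

View pics/w28.png

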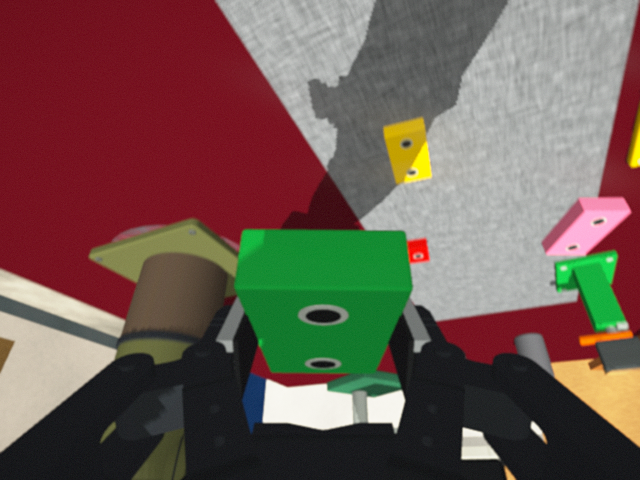

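View pics/c28t.png

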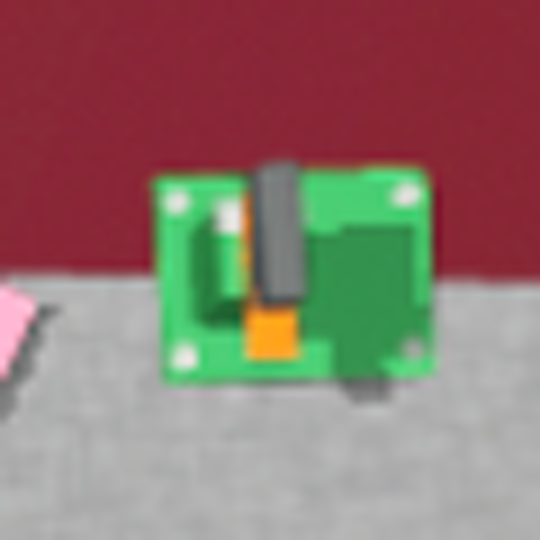

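Run:
```python
from h import *
np.set_printoptions(precision=1,suppress=True)
w=grab("wrist")
pnp(w,[(240,230),(405,231),(412,291),(235,289),(379,373),(270,373)])
t=grab("top")
uv=np.array([(153,177),(433,168),(434,375),(163,383)])/9+[365,215]-.45
A=cast(t,uv,.01)[:,:2]*1000
an=[np.degrees(np.arctan2(*(A[i]-A[j])[::-1])) for i,j in [(0,1),(3,2)]]+[np.degrees(np.arctan2(*(A[i]-A[j])[::-1]))+90 for i,j in [(0,3),(1,2)]]
print(A,np.array(an))
a=np.radians(91.0);ux=np.array([np.cos(a),np.sin(a)]);uy=np.array([-ux[1],ux[0]])
for p,l in zip(A,[(55,-40),(-50,-40),(-50,40),(55,40)]): print(p-(ux*l[0]+uy*l[1]))
```

```text
err 2.6
tool centre [-5.   1.1 19.4] tilt in tool deg 39.8
offset world [ -5.9 -15.1 -11.8] axes
 [[ 0.4 -0.9 -0. ]
 [ 0.9  0.4 -0. ]
 [ 0.  -0.   1. ]]
[[ 614.9 -215.2]
 [ 620.3 -323.6]
 [ 540.2 -323.8]
 [ 535.5 -219.3]] [92.8 92.6 93.  90.1]
[ 575.9 -270.9]
[ 579.4 -274.3]
[ 579.3 -273.1]
[ 576.5 -273.6]
```

Request:
play_rows(
  motion=[
    [[0,0,5,20,-40,30,255],[0,0,10,60,-80,60,255],[0,0,15,90,-120,80,255],[0,0,20,110,-160,80,255],[0,0,26.4,125,-200,80,255],[0,0,26.4,125,-240,80,255],[0,0,26.4,125,-280,80,255],[0,0,26.4,125,-320,80,255],[0,0,26.4,125,-360,80,255],[0,0,26.4,125,-400,80,255],[0,0,26.4,125,-440,80,255],[0,0,26.4,125,-470,80,255]],
  ],
)

```text
time: 36.12
eef_pos: [0.4992, -0.1712, 0.3302]
tcp_rot: [-179.0, 39.4, 92.2]
force: [1.2, -0.1, -1.8]
grip_width: 0.0522
```

Run:
```python
from h import *
s=telemetry.state();print((s["eef_pos"]*1000).round(1),s["joint_positions"].round(1))
grab("wrist","w29");grab("side","s29")
```

```text
[ 499.2 -171.2  330.2] [-19.7  30.2  17.2 111.5  41.3  50.7 -32.6]
```

View pics/s29.png

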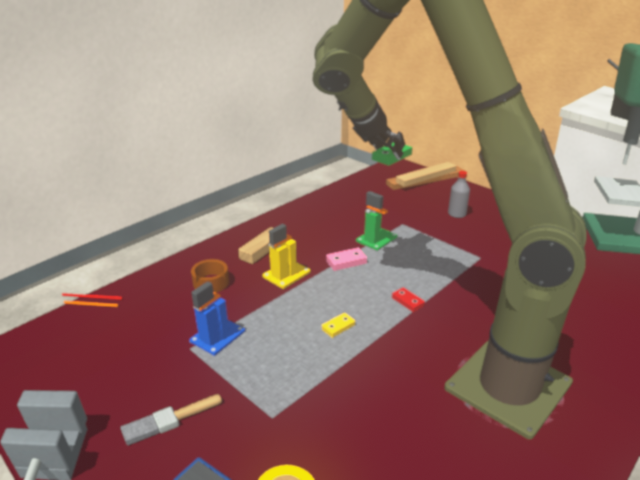

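View pics/w29.png

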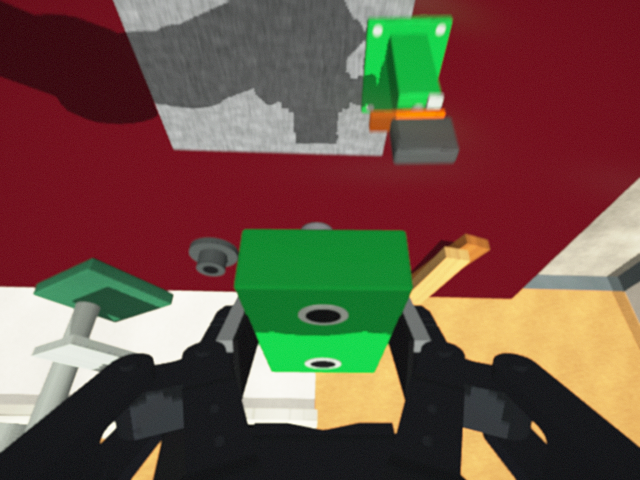

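Request:
play_rows(
  motion=[
    [[7,0.3,0,0,-20,10,255],[14,0.6,0,0,-40,10,255],[21,0.8,0,5,-60,10,255],[28,1,0,15,-80,10,255],[35,1.3,0,25,-100,10,255],[42,1.6,0,35,-120,10,255],[49,1.8,0,45,-140,10,255],[56,2.1,0,55,-160,10,255],[63,2.4,0,65,-180,0,255],[70,2.6,0,75,-195,-10,255],[77,2.9,0,83,-205,-20,255],[84,3.2,0,83,-205,-30,255]],
  ],
)

```text
time: 37.22
eef_pos: [0.5775, -0.3861, 0.298]
tcp_rot: [-177.5, -44.6, 91.0]
force: [0.8, 2.3, -2.9]
grip_width: 0.0521
```

Run:
```python
from h import *
s=telemetry.state();print((s["eef_pos"]*1000).round(1),s["joint_positions"].round(1))
R=Ro.from_euler("xyz",s["tcp_rot"],degrees=True).as_matrix()
a=np.radians(92);u=np.array([np.cos(a),np.sin(a),0]);Z=np.array([0,0,1.]);th=np.radians(39.8)
z=u*np.cos(th)-Z*np.sin(th);x=u*np.sin(th)+Z*np.cos(th);y=np.cross(z,x)
print(Ro.from_matrix(np.c_[x,y,z]@R.T).as_rotvec(degrees=True).round(1))
grab("wrist","w30");grab("side","s30")
```

```text
[ 577.5 -386.1  298. ] [ 45.6  65.1 -13.3  35.  -21.5 110.7  36.4]
[ 5.6 -1.5 -0.8]
```

View pics/w30.png

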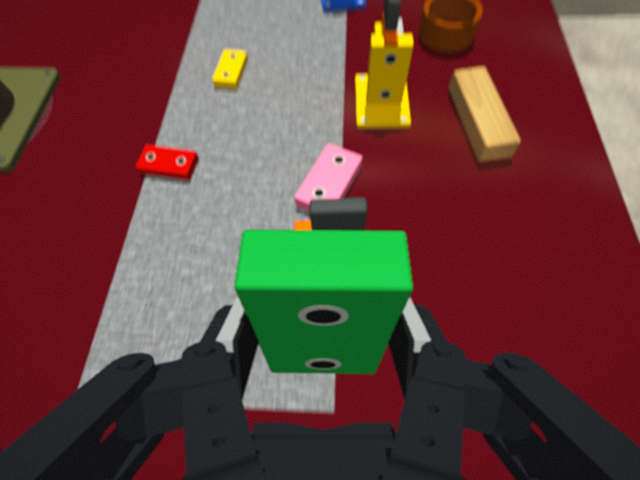

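View pics/s30.png

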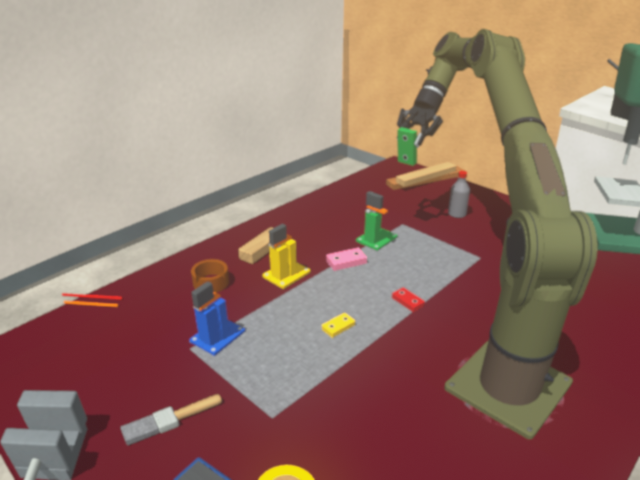

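Request:
play_rows(
  motion=[
    [[0,0,0,2,20,-20,255],[2,-0.5,-0.3,4,41,-45,255],[4,-1,-0.5,4,41,-75,255],[5.6,-1.5,-0.8,4,41,-105,255],[5.6,-1.5,-0.8,4,41,-135,255],[5.6,-1.5,-0.8,4,41,-160,255],[5.6,-1.5,-0.8,4,41,-180,255],[5.6,-1.5,-0.8,4,41,-180,255],[5.6,-1.5,-0.8,4,41,-180,255]],
  ],
)

```text
time: 38.07
eef_pos: [0.5783, -0.3434, 0.1068]
tcp_rot: [-178.3, -50.6, 90.8]
force: [0.7, 0.3, -2.4]
grip_width: 0.0517
```

Run:
```python
from h import *
s=telemetry.state();print((s["eef_pos"]*1000).round(1),s["joint_positions"].round(1))
w=grab("wrist","w31");grab("side","s31")
```

```text
[ 578.3 -343.4  106.8] [ 46.2  75.  -14.9  47.8 -21.7  93.7  45. ]
```

View pics/w31.png

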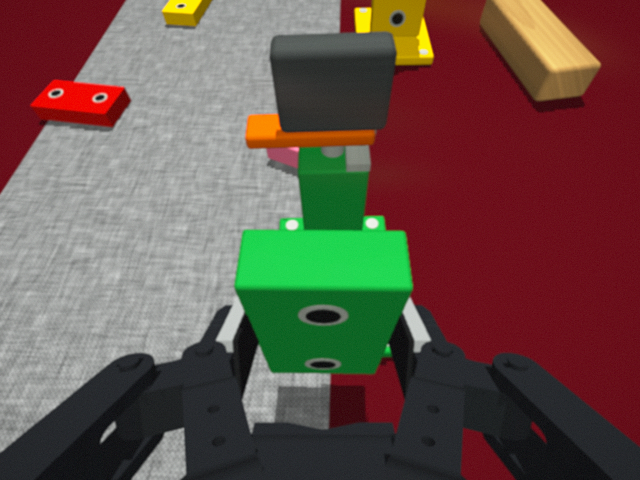

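View pics/s31.png

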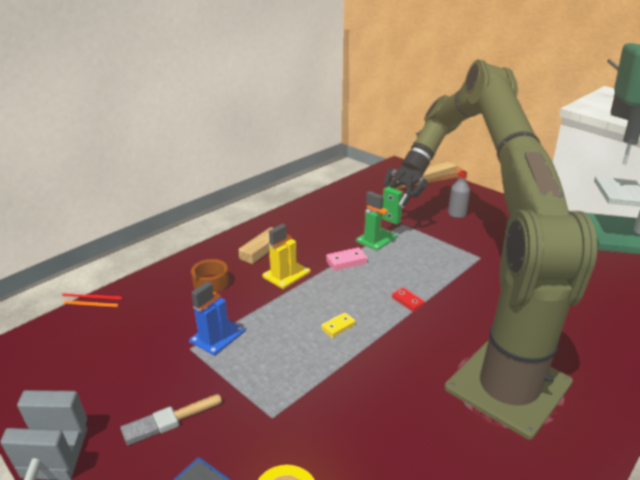

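Run:
```python
from h import *
np.set_printoptions(precision=1,suppress=True)
w=grab("wrist")
I=w["image"][130:235,260:400]
cv2.imwrite("pics/c31.png",cv2.resize(I,None,fx=5,fy=5,interpolation=cv2.INTER_CUBIC)[:,:,::-1])
s=telemetry.state();print((s["eef_pos"]*1000).round(1))
R=Ro.from_euler("xyz",s["tcp_rot"],degrees=True).as_matrix()
for an in (91,92):
    a=np.radians(an);u=np.array([np.cos(a),np.sin(a),0]);Z=np.array([0,0,1.]);th=np.radians(39.8)
    z=u*np.cos(th)-Z*np.sin(th);x=u*np.sin(th)+Z*np.cos(th);y=np.cross(z,x)
    print(Ro.from_matrix(np.c_[x,y,z]@R.T).as_rotvec(degrees=True).round(1))
```

```text
[ 579.6 -345.1  109. ]
[-0.2 -0.9 -1. ]
[-0.2 -0.9 -0. ]
```

View pics/c31.png

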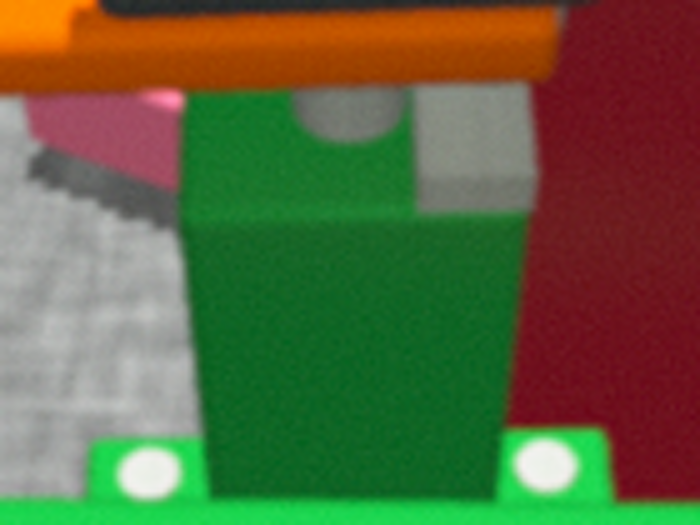

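Run:
```python
from h import *
np.set_printoptions(precision=1,suppress=True)
w=grab("wrist")
q=lambda x,y:np.array([[x,y]])/5+[260,130]-.4
pts=[(q(91,441),.01,(55,40)),(q(609,430),.01,(55,-40)),(q(181,222),.104,(12,18)),(q(528,212),.104,(12,-18))]
X=[cast(w,p,z)[0,:2]*1000 for p,z,l in pts]
for i,j in [(0,1),(2,3)]: print("ang",np.degrees(np.arctan2(*(X[j]-X[i])[::-1]))+90)
for an in (91,92):
    a=np.radians(an);ux=np.array([np.cos(a),np.sin(a)]);uy=np.array([-ux[1],ux[0]])
    for x,(p,z,l) in zip(X,pts): print(an,x,x-(ux*l[0]+uy*l[1]))
```

```text
ang 93.02955492071557
ang 93.59665654224827
91 [ 540.2 -221.1] [ 581.2 -275.4]
91 [ 619.8 -216.9] [ 580.7 -272.6]
91 [ 564.  -262.1] [ 582.2 -273.7]
91 [ 598.8 -259.9] [ 581.  -272.2]
92 [ 540.2 -221.1] [ 582.1 -274.7]
92 [ 619.8 -216.9] [ 581.7 -273.3]
92 [ 564.  -262.1] [ 582.4 -273.4]
92 [ 598.8 -259.9] [ 581.3 -272.5]
```

Request:
play_rows(
  motion=[
    [[-0.2,-0.9,0.5,2,3,-10,255],[-0.2,-0.9,0.5,4,3,-20,255],[-0.2,-0.9,0.5,4,3,-28,255],[-0.2,-0.9,0.5,4,3,-28,255],[-0.2,-0.9,0.5,4,3,-28,255]],
  ],
)

```text
time: 38.68
eef_pos: [0.5827, -0.3417, 0.0792]
tcp_rot: [-179.8, -50.3, 92.4]
force: [-0.2, -0.2, -2.7]
grip_width: 0.0518
```

Run:
```python
from h import *
s=telemetry.state();print((s["eef_pos"]*1000).round(1),s["tcp_rot"].round(1))
w=grab("wrist","w32")
pnp(w,[(240,230),(405,231),(412,291),(235,289),(379,373),(270,373)])
s=grab("side","s32")
I=s["image"][150:270,330:480]
cv2.imwrite("pics/c32s.png",cv2.resize(I,None,fx=5,fy=5,interpolation=cv2.INTER_CUBIC)[:,:,::-1])
```

```text
[ 582.7 -341.7   79.2] [-179.8  -50.3   92.4]
err 2.6
tool centre [-5.1  1.5 20.2] tilt in tool deg 39.8
offset world [  1.   12.4 -16.8] axes
 [[-0.009 -0.999  0.036]
 [-0.001 -0.036 -0.999]
 [ 1.    -0.009 -0.001]]
```

View pics/w32.png

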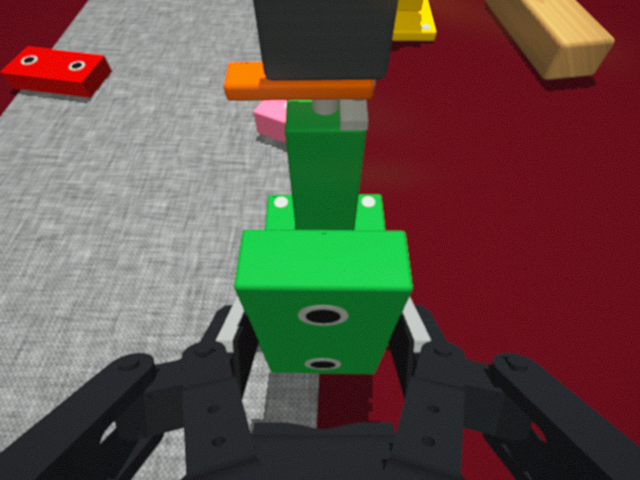

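View pics/c32s.png

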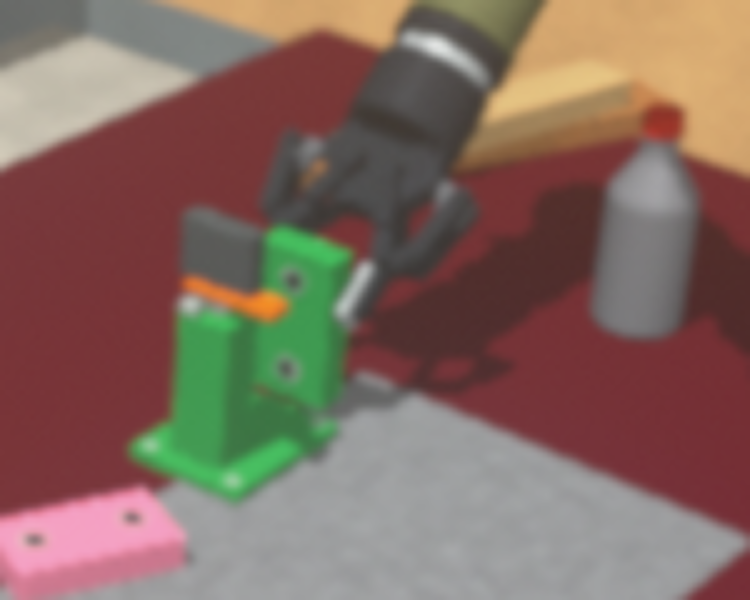

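Request:
play_rows(
  motion=[
    [[0,0,0,-0.5,20,-1,255],[0,0,0,-1,32,-2,255],[0,0,0,-1,44,-2,255],[0,0,0,-1.5,50,-2,255],[0,0,0,-1.5,54,-2,255],[0,0,0,-1.5,54,-2,255],[0,0,0,-1.5,54,-2,255]],
  ],
)

```text
time: 39.37
eef_pos: [0.582, -0.2891, 0.0786]
tcp_rot: [179.9, -50.2, 92.5]
force: [-0.5, 0.1, -3.3]
grip_width: 0.0523
```

Run:
```python
from h import *
w=grab("wrist","w33")
```

```text
(no output)
```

View pics/w33.png

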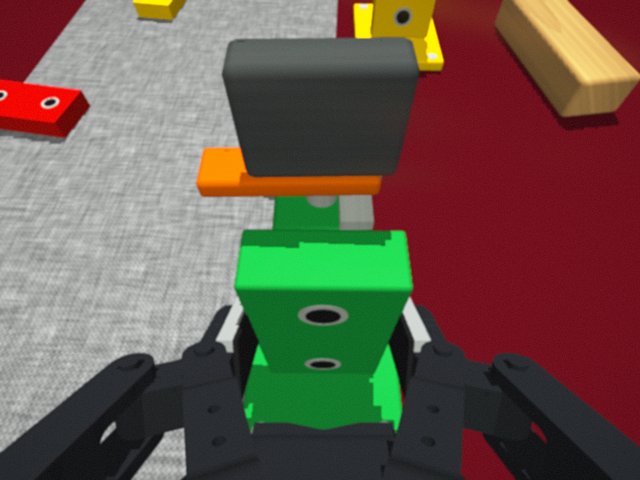

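Well centred. Now lower and press gently.

Request:
play_rows(
  motion=[
    [[0,0,0,0,1,-2,255],[0,0,0,0,2,-3,255],[0,0,0,0,3,-4,255],[0,0,0,0,4,-4,255],[0,0,0,0,4,-4,255]],
  ],
)

```text
time: 39.83
eef_pos: [0.5821, -0.2862, 0.0755]
tcp_rot: [179.8, -50.1, 92.5]
force: [-0.6, -4.5, 5.8]
grip_width: 0.052
```

Request:
play_rows(
  motion=[
    [[0,0,0,0,3,0.5,255],[0,0,0,0,6,0.5,255],[0,0,0,0,6,0.5,255]],
  ],
)

```text
time: 40.08
eef_pos: [0.5821, -0.2836, 0.0755]
tcp_rot: [179.8, -49.7, 92.4]
force: [-0.2, -10.0, 1.5]
grip_width: 0.0521
```

Request:
play_rows(
  motion=[
    [[0,0,0,0,3,0,255],[0,0,0,0,4,0,255],[0,0,0,0,4,-0.5,255]],
  ],
)

```text
time: 40.33
eef_pos: [0.5821, -0.2837, 0.0755]
tcp_rot: [179.7, -49.3, 92.4]
force: [-1.4, -12.7, 7.2]
grip_width: 0.0522
```

Request:
play_rows(
  motion=[
    [[0,0,0,0,0,0,255],[0,0,0,0,0,0,0],[0,0,0,0,0,0,0],[0,0,0,0,0,0,0],[0,0,0,0,0,0,0]],
  ],
)

```text
time: 40.75
eef_pos: [0.5822, -0.2825, 0.0753]
tcp_rot: [179.7, -49.4, 92.4]
force: [1.1, 0.2, -0.4]
grip_width: 0.0855
```

Request:
play_rows(
  motion=[
    [[0,0,0,0,-12,4,0],[0,0,0,1,-35,12,0],[0,0,0,1,-65,30,0],[0,0,0,2,-95,60,0],[0,0,0,2,-100,100,0],[0,0,0,2,-100,140,0],[0,0,0,2,-100,180,0],[0,0,0,2,-100,180,0]],
  ],
)

```text
time: 41.42
eef_pos: [0.5869, -0.3837, 0.2649]
tcp_rot: [178.5, -49.0, 93.3]
force: [1.4, -0.6, 2.5]
grip_width: 0.0852
```

Run:
```python
from h import *
s=telemetry.state();print((s["eef_pos"]*1000).round(1),s["joint_positions"].round(1))
w=grab("wrist","w34")
s=grab("side","s32")
I=s["image"][150:270,330:480]
cv2.imwrite("pics/c34s.png",cv2.resize(I,None,fx=5,fy=5,interpolation=cv2.INTER_CUBIC)[:,:,::-1])
```

```text
[ 586.9 -383.7  264.9] [ 46.9  68.5 -15.2  35.1 -23.7 109.   38.3]
```

View pics/w34.png

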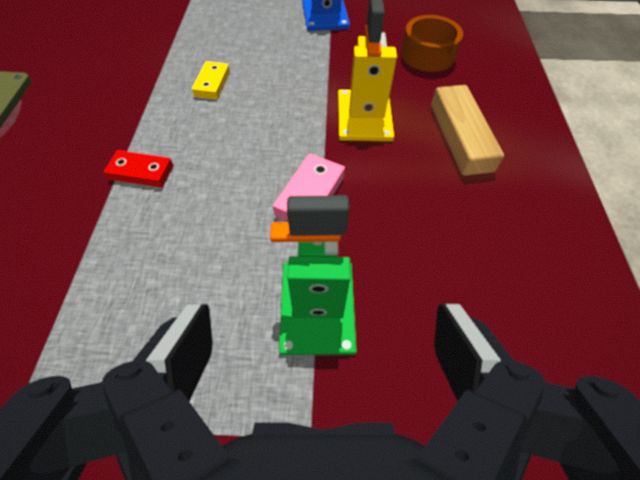

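View pics/c34s.png

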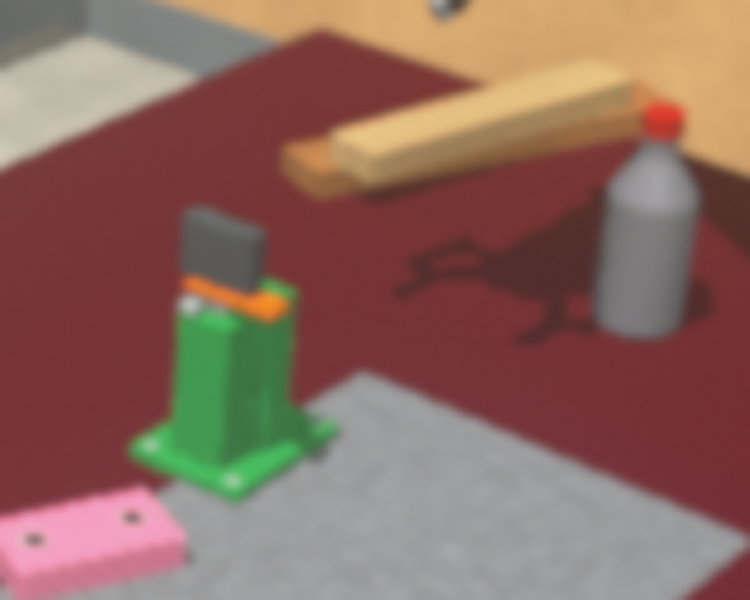

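Request:
play_rows(
  motion=[
    [[-7,0,0,0,0,40,0],[-14,-0.5,0,-3,40,45,0],[-21,-1,0,-7,80,45,0],[-28,-1.4,0,-7,120,45,0],[-35,-1.8,0,-7,138,45,0],[-42,-2.1,0,-7,138,45,0],[-49,-2.5,0,-7,138,45,0],[-49,-2.5,0,-7,138,45,0],[-49,-2.5,0,-7,138,45,0]],
  ],
)

```text
time: 42.27
eef_pos: [0.5781, -0.2387, 0.3018]
tcp_rot: [179.3, -0.3, 93.2]
force: [-1.3, 1.0, 1.0]
grip_width: 0.0859
```

Request:
play_rows(
  motion=[
    [[0,0,-89,0,0,0,0],[0,0,-89,0,0,0,0],[0,0,-89,0,0,0,0],[0,0,-89,0,0,0,0],[0,0,-89,0,0,0,0],[0,0,-89,0,0,0,0],[0,0,-89,0,0,0,0],[0,0,-89,0,0,0,0],[0,0,-89,0,0,0,0],[0,0,-89,0,0,0,0],[0,0,-89,0,0,0,0],[0,0,-89,0,0,0,0]],
  ],
)

```text
time: 43.27
eef_pos: [0.5772, -0.2398, 0.3]
tcp_rot: [179.4, -0.1, 6.4]
force: [0.1, 0.4, -0.9]
grip_width: 0.0853
```

Run:
```python
from h import *
s=telemetry.state();print((s["eef_pos"]*1000).round(1),s["joint_positions"].round(1))
w=grab("wrist","w35")
I=w["image"][120:300,240:420]
cv2.imwrite("pics/c35.png",cv2.resize(I,None,fx=3,fy=3,interpolation=cv2.INTER_CUBIC)[:,:,::-1])
```

```text
[ 577.2 -239.8  300. ] [  4.5  38.1  25.3  87.5 -17.6  57.9 -49.3]
```

View pics/c35.png

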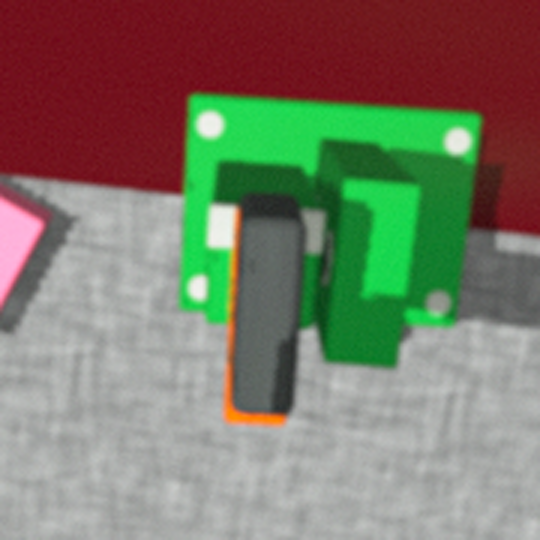

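Run:
```python
from h import *
w=grab("wrist");s=telemetry.state();print((s["eef_pos"]*1000).round(1))
print(cast(w,[(328.7,224.7)],.162)*1000)
p=cast(w,[(240+270/3,120+218/3),(240+262/3,120+412/3)],.162)*1000;print(p, np.degrees(np.arctan2(*(p[0]-p[1])[1::-1])))
```

```text
[ 577.4 -239.5  300. ]
[[ 582.52635543 -244.16288315  162.        ]]
[[ 605.58194673 -242.51729742  162.        ]
 [ 557.81059625 -245.89529721  162.        ]] 4.044757116935664
```

Request:
play_rows(
  motion=[
    [[0,0,-2.4,4,-5,-40,0],[0,0,-2.4,4,-5,-80,0],[0,0,-2.4,4,-5,-110,0],[0,0,-2.4,4,-5,-130,0],[0,0,-2.4,4,-5,-141,0],[0,0,-2.4,4,-5,-147,0],[0,0,-2.4,4,-5,-147,0],[0,0,-2.4,4,-5,-147,255],[0,0,-2.4,4,-5,-147,255],[0,0,-2.4,4,-5,-147,255],[0,0,-2.4,4,-5,-147,255],[0,0,-2.4,4,-5,-147,255]],
  ],
  newtons=30,
)

```text
time: 44.37
eef_pos: [0.5818, -0.2446, 0.1538]
tcp_rot: [179.3, -0.2, 4.3]
force: [0.6, -0.4, 0.1]
grip_width: 0.0257
```

Request:
play_rows(
  motion=[
    [[0,0,0,0,0,0,255],[0,0,0,0,0,0,255],[0,0,0,0,0,0,255],[0,0,0,0,0,0,255]],
  ],
)

```text
time: 44.7
eef_pos: [0.5817, -0.2448, 0.154]
tcp_rot: [179.3, -0.2, 4.3]
force: [-0.9, -0.7, 1.5]
grip_width: 0.0152
```

Request:
play_rows(
  motion=[
    [[0,0,6,0,0,0,255],[0,0,13,0,0,0,255],[0,0,20,0,0,0,255],[0,0,27,0,0,0,255],[0,0,34,0,0,0,255],[0,0,41,0,0,0,255],[0,0,44,0,0,0,255],[0,0,44,0,0,0,255]],
  ],
)

```text
time: 45.37
eef_pos: [0.5809, -0.2434, 0.154]
tcp_rot: [179.5, -0.2, 48.4]
force: [-1.9, 1.7, 3.6]
grip_width: 0.0156
```

Target yaw is about 93, so 44.5° more.

Request:
play_rows(
  motion=[
    [[0,0,6,0,0,0,255],[0,0,13,0,0,0,255],[0,0,20,0,0,0,255],[0,0,27,0,0,0,255],[0,0,34,0,0,0,255],[0,0,40,0,0,-1,255],[0,0,44,0,0,-2,255],[0,0,44.5,0,0,-3,255],[0,0,44.5,0,0,-3,255],[0,0,44.5,0,0,-3,255]],
  ],
)

```text
time: 46.2
eef_pos: [0.5793, -0.2426, 0.1507]
tcp_rot: [179.7, -0.3, 92.8]
force: [-3.3, 3.3, 3.8]
grip_width: 0.015
```

Request:
play_rows(
  motion=[
    [[0,0,0,0,0,0,0],[0,0,0,0,0,0,0],[0,0,0,0,0,0,0],[0,0,0,0,0,0,0],[0,0,0,0,0,40,0],[0,0,0,0,0,80,0],[0,0,0,0,0,120,0],[0,0,0,-30,-20,160,0],[0,0,0,-60,-50,180,0],[0,0,0,-90,-80,180,0],[0,0,0,-110,-110,180,0],[0,0,0,-110,-110,180,0]],
  ],
)

```text
time: 47.2
eef_pos: [0.4633, -0.3605, 0.3321]
tcp_rot: [179.9, 0.1, 92.1]
force: [-1.1, -0.8, -0.8]
grip_width: 0.085
```

Run:
```python
from h import *
s=telemetry.state();print((s["eef_pos"]*1000).round(1),s["joint_positions"].round(1))
w=grab("wrist","w36")
s=grab("side","s36")
I=s["image"][180:370,180:420]
cv2.imwrite("pics/c36s.png",cv2.resize(I,None,fx=3.3,fy=3.1,interpolation=cv2.INTER_CUBIC)[:,:,::-1])
t=grab("top","t36")
I=t["image"][170:280,190:450]
cv2.imwrite("pics/c36t.png",cv2.resize(I,None,fx=3,fy=3,interpolation=cv2.INTER_CUBIC)[:,:,::-1])
```

```text
[ 463.3 -360.5  332.1] [36.6 31.1 -5.5 90.4  3.3 58.5 32.4]
```

View pics/w36.png

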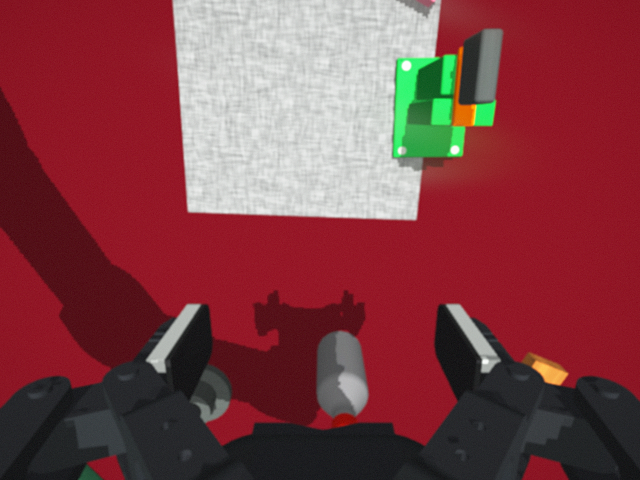

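View pics/c36s.png

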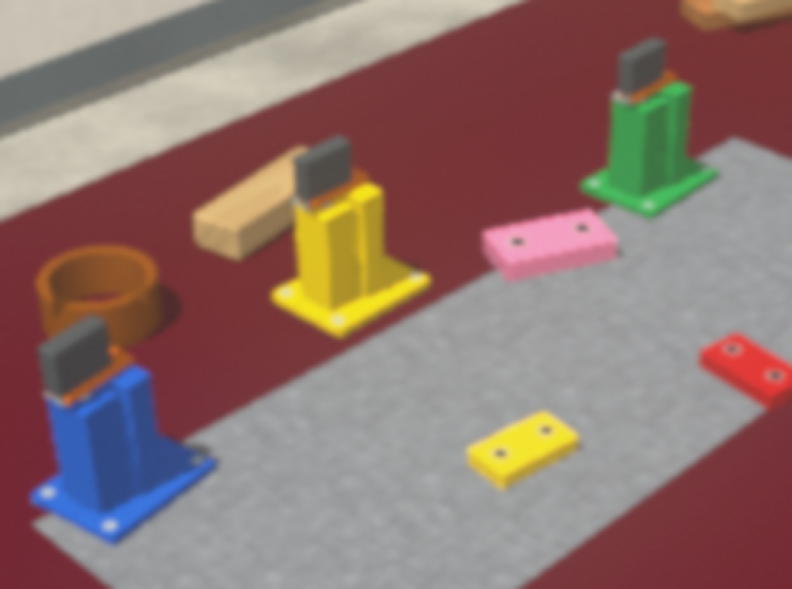

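View pics/c36t.png

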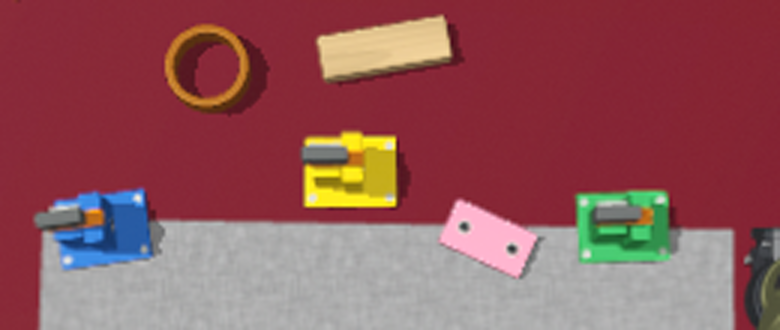

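All three look seated and locked. As a last check, I'll test the 4 mm drop by comparing each latch bar in the side view before and after.

Run:
```python
from h import *
np.set_printoptions(precision=2,suppress=True)
f=grab("side","s37"); a=cv2.imread("pics/side0.png"); b=f["image"][:,:,::-1]
for n,(x,y,an) in dict(blue=(568,325.5,98.8),yellow=(640,42,91.2),green=(581.5,-273.3,92.5)).items():
    r=np.radians(an); ax=np.array([x+28*np.cos(r),y+28*np.sin(r)])/1000
    pr=proj(f,[[*ax,.162],[*ax,.158],[*ax,.114]])
    u=int(round(pr[0,0])); v=int(pr[0,1])
    col=lambda im:im[v-12:v+14,u-1:u+2].astype(float).mean((1))
    out=[]
    for im in (a,b):
        c=col(im); sat=c.max(1)-c.min(1); 
        out.append(np.round(sat).astype(int).tolist())
    print(n,pr.round(1).tolist(),v-12); print(" before",out[0]);print(" after ",out[1])
```

```text
blue [[201.4, 285.2], [201.6, 286.7], [204.0, 303.1]] 273
 before [67, 67, 68, 74, 92, 107, 109, 102, 95, 80, 51, 21, 5, 1, 2, 2, 1, 0, 1, 0, 0, 0, 1, 1, 1, 0]
 after  [70, 69, 70, 76, 94, 110, 112, 106, 102, 99, 89, 69, 39, 15, 3, 1, 1, 1, 0, 1, 2, 2, 2, 2, 2, 2]
yellow [[276.5, 225.5], [276.5, 226.9], [277.2, 241.9]] 213
 before [60, 60, 61, 61, 61, 61, 61, 61, 61, 59, 49, 30, 13, 5, 2, 3, 4, 4, 5, 5, 5, 5, 5, 5, 6, 10]
 after  [62, 62, 63, 62, 63, 63, 63, 63, 63, 63, 63, 61, 52, 33, 15, 5, 3, 4, 6, 7, 8, 8, 8, 8, 8, 8]
green [[373.9, 193.3], [373.8, 194.6], [373.0, 208.4]] 181
 before [63, 63, 63, 63, 62, 63, 63, 63, 63, 62, 54, 36, 16, 5, 2, 3, 4, 4, 5, 4, 4, 3, 4, 4, 7, 31]
 after  [65, 64, 64, 65, 65, 65, 65, 65, 65, 65, 63, 54, 35, 16, 6, 3, 4, 4, 6, 7, 6, 7, 7, 6, 6, 8]
```

Request:
play_rows(
  motion=[
    [[0,0,0,20,20,0,0],[0,0,0,20,60,0,0],[0,0,0,20,100,0,0],[0,0,0,20,140,0,0],[0,0,0,20,180,0,0],[0,0,0,20,220,0,0],[0,0,0,20,240,0,0],[0,0,0,20,240,0,0],[0,0,0,20,240,0,0]],
  ],
)

```text
time: 48.15
eef_pos: [0.4906, -0.1088, 0.3306]
tcp_rot: [179.6, -0.4, 93.1]
force: [-0.1, 0.1, -0.7]
grip_width: 0.0855
```

Run:
```python
from h import *
w=grab("wrist","w38")
```

```text
(no output)
```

View pics/w38.png

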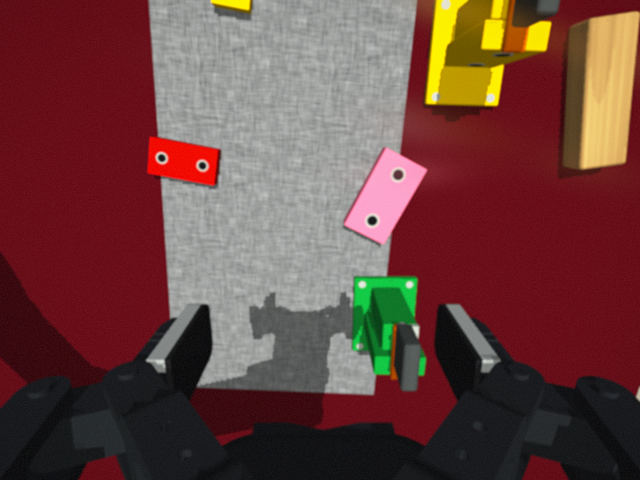

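The latch tops dropped about 1–2 px (4 mm is about 1.3–1.5 px), and the bars line up with their stands. The bystanders haven't moved. Handing in.

```bash
python3 -c "
from station import sign_off
print(sign_off())"
```

```text
the job is handed in; nothing more can be done
None
```

All three jaw plates (blue, yellow and green) are standing in their own colour's stands with the latches turned to locked. I handed the job in at about 48 s of robot time.

- **Placing:** I gripped each plate across its width, stood it upright and moved it in from the stand's front until I felt contact with the base and the back post. I then turned each latch to its stop from above.
- **Yellow plate:** I took the larger yellow one, which measured 100 x 54 mm. The smaller yellow, pink and red plates were not touched.
- **Last checks:** The pictures show each plate upright and square against its post, off-centre by no more than about 2–3 mm. Each orange tab lies across its plate, and the bars line up with their stands. The tape roll, wooden block and brush were never approached, and they and the bottle look unmoved in the pictures; I did not measure their positions.
- **Latch drop:** In the side view the latch tops moved down about 1–2 px, where the 4 mm drop should be about 1.3–1.5 px. That fits, but it is a coarse check, and weakest for green at about 1 px.
- **Disagreements:** The top and wrist cameras differed by 3–5 mm in x. I used values in between and re-centred each plate with the wrist camera before the final push. One early wrist reading of the blue stand was about 15 mm off, taken before the arm had settled, and I dropped it.

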